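# Key a drive pulley onto a grinder spindle

### The job

Take the brass key out of its red stand and drop it into the slot in the upright spindle shaft until it is fully home and let go of it; then push the pulley down over shaft and key, keyway lined up with the key, until it sits flat on the collar, and leave it there. Feel your way: do not force the key or the pulley (a firm hand push of about 20 N is plenty), do not drop the pulley onto the spindle, and leave the oil bottle, the grinding disc and the wrench where they are.

Things in the scene. Friction and masses are not known exactly. Their poses are not given: they have to be found in the camera images.
- spindle: Spindle head fixed to the bench: base plate 150 x 150 x 12 mm, green finned housing diameter 112 up to z=78, then the braked turning part: aluminium collar diameter 60 (z 82 to 100) and steel shaft diameter 30 (z 100 to 140), with its key slot on the +x half of this frame. The brake holds stiffly (1.5 N m). Origin: centre of the base's underside, z up the shaft axis.
- seat (a point): Point on the shaft axis at the height of the collar's top face (100 mm above the bench), on which the pulley finally sits. Axes as the spindle head's; it does not turn with the shaft.
- shaft_end (a point): Centre of the shaft's top end, 140 mm above the bench; last 3 mm chamfered to diameter 28. The slot runs down one side of the shaft from here, 11.5 wide, floor 9 from the axis, open outward. It points along +x of this frame only roughly: the shaft stopped anywhere within 1.1 rad either way about z. Find the slot by feel or by eye. Axes as the spindle head's.
- pocket (a point): Point on the shaft axis at the floor of the pocket, 16 mm below the collar's top. The slot goes on down into the collar as a closed pocket 11.5 wide, from radius 9 to 21 (45 degree lead-in at the outer wall), so the key's axis stands 15 from the shaft axis, within 1 mm. The home key's underside rests at this height. Axes as the spindle head's.
- ball_level (a point): Point on the shaft axis level with a brass sprung ball, 16 mm above the collar's top, in the shaft's side opposite the slot. It sticks out 3.6 beyond the shaft and rubs in the pulley's bore: under its own weight the pulley stays hung up on it a little above the collar, and needs a push of about 5 to 20 N down the rest of its travel.
- key: Loose brass key, square bar 10 x 10 x 56 mm, 44 g, standing upright in the middle hole of the red stand, its top 28 above the stand. Origin: centre of its underside, z up along it, x and y square to its sides. When home its top end is flush with the shaft's end.
- keystand: Red plastic block 100 (x) x 60 (y) x 45 high, fixed to the bench; square middle hole 11.5 wide, 28 deep, floor at 17 above the bench, holds the key; its two other holes are empty. Origin: centre of the underside.
- pulley: Loose aluminium V-pulley lying flat, 0.3 to 0.6 kg: rim diameter 90 mm, 18 high; round boss diameter 56 on it up to 44 above the underside (grip the boss). Bore diameter 32.4 with a keyway 13 wide reaching 22.5 from the axis on the +x side of its frame (red dot on the rim there); the lowest 4 mm opened out to diameter 49. Origin: centre of the underside, z up the axis.
- oil: Bystander: black plastic oil bottle with yellow cap, diameter 48, 110 high. Origin: centre of the underside.
- disc: Bystander: red-brown grinding disc lying flat, diameter 100, 16 thick. Origin: centre of the underside.
- wrench: Bystander: steel wrench, 170 long, lying on the bench along its own x. Origin: under its middle.
Things that resemble listed ones, but are neither listed nor needed, are in the scene too. Several things have the shape of the pulley; the one meant has the colours described above.

How it is judged:
On the way:
1. the key stands fully home in the shaft's slot, let go of (z of key in the frame of seat below -0.0125 m and horizontal distance between key and seat between 0.012 and 0.018 m and angle between key's own z axis and vertical below 0.09 rad and contact force between the fingers and key below 0.2 N and linear speed of key below 0.02 m/s), for 0.2 s.
At the end, for the whole second after the job is handed in: The key is home (underside 12.5 mm or more below the collar's top, 12-18 mm off the axis, upright within 0.09 rad); the pulley is over it, key within 3 mm of the keyway's middle, its underside within 2.5 mm of the collar, 3 mm of the axis, 0.05 rad of level; both at rest, let go of (z of pulley in the frame of seat between -0.003 and 0.0025 m and horizontal distance between pulley and seat below 0.003 m and angle between pulley's own z axis and vertical below 0.05 rad and z of key in the frame of seat below -0.0125 m and horizontal distance between key and seat between 0.012 and 0.018 m and angle between key's own z axis and vertical below 0.09 rad and y of key in the frame of pulley between -0.003 and 0.003 m and x of key in the frame of pulley above 0.01 m and linear speed of each of pulley, key below 0.02 m/s and angular speed of pulley below 0.1 rad/s); the robot touches nothing.
It fails at once if the key is forced against the spindle with more than 30 N (contact force between key and spindle above 30 N).
It fails at once if the pulley is forced or dropped onto the spindle with more than 50 N (contact force between pulley and spindle above 50 N).
It fails at once if the pulley is forced onto the key with more than 40 N (contact force between pulley and key above 40 N).
It fails at once if the oil bottle, the grinding disc or the wrench is moved by more than 15 mm (distance of any of oil, disc, wrench from where it was at the start of the episode above 0.015 m).
It also fails if it takes over 72 s, if anything falls off the work surface, if the arm or the gripper's body presses on something with over 40 N, if the wrist force passes 120 N, or if a joint passes its speed limit or range.

### The arm

A 6-joint arm with a two-finger parallel gripper is mounted at the origin on the work surface. World frame = base frame: x ahead of the robot, y to its left, z up, the work surface at z = 0. Lengths are in m, angles in rad, forces in N, time in s.
With the tool pointing down it reaches from about 0.25 to 0.725 m from the base axis. Payload 4 kg.
Tool frame: the origin (TCP) lies between the finger pads; the fingertips stand 11 mm ahead of it and the grasp point (between the pads) lies 8 mm behind it (tcp_to_tips is the z of the fingertips in the tool frame, in m); z points along the fingers, y is the direction in which the jaws open and shut (so a half turn about z gives the same grasp; the last joint's range is limited). The gripper opens to 85 mm and grips with 20 to 120 N. Pads are 22 mm wide; open, the fingers measure 114 mm over their backs; the gripper's body (76 mm by 85 mm) begins 54 mm behind the grasp point. The pads swing forward as they close: fully open they stand 13 mm farther back than shut.
Start: joints at [-1.243, 0.241, 0.005, 1.335, 0, 1.571], TCP at [0.161, -0.473, 0.242] pointing down, gripper open.
Joint ranges: [-2.72, 2.72], [-1.05, 1.87], [-1.09, 1.28], [-1.99, 2.15], [-1.42, 1.44], [-3.14, 3.14]. Speed limits (rad/s): [2.79, 2.79, 3.14, 3.14, 3.14, 3.14].

### API

Orientations are given as a unit quaternion [x, y, z, w].
In Python, from workcell import * gives the robot as it stands.
- The arm moves only by the tool move_arm, never from a script. Its argument "moves" is a list that holds one entry, the list of rows, each a list of 7 numbers: the shift along the world's x, y, z in units of 500 mm (1.0 is 500 mm), then the turn, a rotation vector about the world's x, y, z in units of 30 degrees (1.0 is 30 degrees), then the closure, from -1 (fully open) to 1 (shut), so that 0 is half open. A call has 1 to 8 rows; each row shifts and turns the pose as measured when the row begins; what a row does not reach is not made up. A row lasts 1/12 s, in which the tool goes at most 41.7 mm and 7.16 degrees, less where a joint would pass 70% of its speed; a pose out of reach is approached as far as the arm can. A call with a number of a shift or a turn outside -1 to 1 is refused whole. A call with a gripper value outside its range is refused whole. The fingers move at their own pace and stop on an object; the grip force is fixed at half the most. Time passes only in rows, so rows that do not move let the fingers close. It gives the time, the measured TCP pose, the force and the opening at its end, in the units of the state.
- get_obs(): the state, without advancing time (a new reading comes with each control period).
- camera(name): name is "scene" or "top"; returns a dict with "pixels" (384x512x3 uint8, red, green, blue), "range_z" (384x512 float32, m along the optical axis (not along the pixel's ray), 0 where there is no reading), "fx", "fy", "cx", "cy" (pixels), "extrinsics" (4x4, takes a point from camera to world coordinates). Camera axes: x right, y down, z forward; pixel columns grow to the right and rows downward; lengths in m; the calibration is good to about 2 mm. A picture is of the moment at which its call begins.
- job_done(): hands the job in, once; it reports no verdict.
The state is a dict: "clock": time; "joint_pos": joint angles; "joint_vel": joint speeds; "tau": joint torques, N m; "eef_pos": TCP position; "tool_rot": TCP orientation; "ft_force": force on the tool from outside, world axes, zero at the start; "ft_torque": the same for the moment, N m; "grip_width": finger opening in m.
Only numpy, scipy, OpenCV 4.12 (cv2) and the standard library are available. Lean on these libraries where they do the work, as an engineer would, in place of code of your own. Each camera call takes 0.05 s, during which the arm holds its last target.

## Working session

There is one attempt and no reset: what is moved stays moved. The work goes in short steps, Python scripts to look and compute and a tool call to move; the robot and the scene stay as the last step left them, time stands still between calls to the robot, and variables do not carry over. Pictures are saved under pics/ and viewed, and the job is handed in when it is done.

Besides the shell and the picture viewer there is one more tool, called after ">>>" as name(argument=value, ...), one argument or row to a line, values as JSON. move_arm: Moves the arm, as the interface text tells. Shifts and turns lie within -1 to 1; 1 stands for 500 mm of shift or 30 degrees of turn. Its arguments: {"type":"object","properties":{"moves":{"type":"array","items":{"type":"array","items":{"type":"array","items":{"type":"number"}}}}},"required":["moves"]}

```bash
ls; mkdir -p pics; python3 - <<'E'
from workcell import *
import cv2,numpy as np,pickle
o=get_obs();print(o)
for n in("scene","top"):
    c=camera(n);pickle.dump(c,open(f"{n}0.pkl","wb"))
    cv2.imwrite(f"pics/{n}0.png",cv2.resize(c["pixels"][:,:,::-1],(800,600),interpolation=cv2.INTER_CUBIC))
    print(n,c["fx"],c["cx"],c["cy"],c["extrinsics"])
E
```

```text
pics
{'clock': 0.0, 'joint_pos': array([-1.24302536e+00,  2.41410922e-01,  3.67883869e-03,  1.33521787e+00,
        3.74332436e-05,  1.57078274e+00]), 'joint_vel': array([ 7.00348262e-04,  1.71056362e-03,  1.61964066e-05,  7.66674356e-04,
       -2.00455074e-03, -1.91135645e-04]), 'tau': array([ 4.64809982e-04, -3.72321188e+01,  2.52405560e+01,  1.68497855e-02,
        6.37923540e-05,  5.31661371e-06]), 'eef_pos': array([ 0.16077164, -0.47277341,  0.24139666]), 'tool_rot': array([ 9.86599127e-01,  1.63159437e-01, -1.57212462e-04, -1.06544184e-03]), 'ft_force': array([-0.83520088, -0.06326208,  0.10471521]), 'ft_torque': array([0.00616711, 0.03072087, 0.02086819]), 'grip_width': 0.08554181904122242}
scene 491.1814389010166 257.7801952852643 199.5348230261209 [[ 0.83714937  0.36505236 -0.40732997  1.11073064]
 [ 0.54659752 -0.58596879  0.5982238  -0.73069004]
 [-0.02029964 -0.72344823 -0.69008013  0.98712929]
 [ 0.          0.          0.          1.        ]]
top 398.4730374916734 249.06934462274614 185.65862276614945 [[ 0.00626958 -0.98634146  0.16459412  0.41175842]
 [-0.99985096 -0.00883104 -0.01483511  0.0596739 ]
 [ 0.01608602 -0.16447658 -0.98624981  1.04804562]
 [ 0.          0.          0.          1.        ]]
```

View pics/scene0.png

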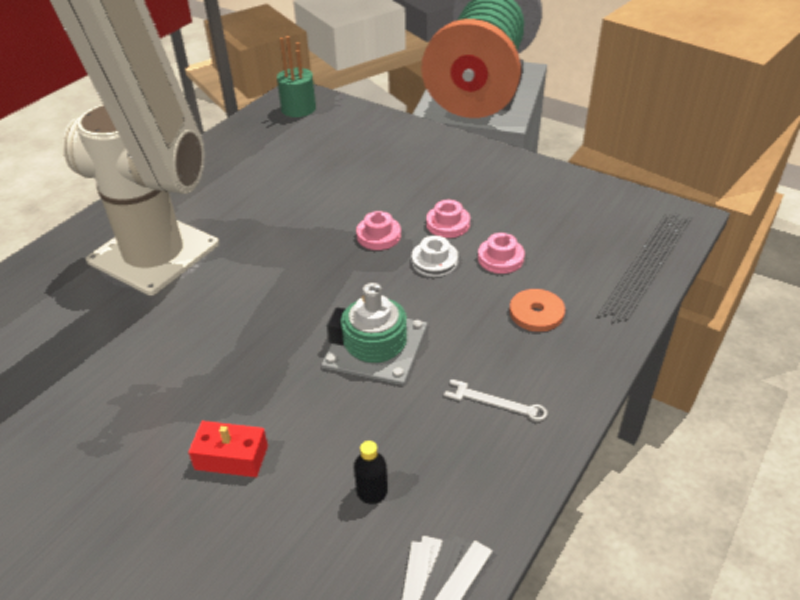

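View pics/top0.png

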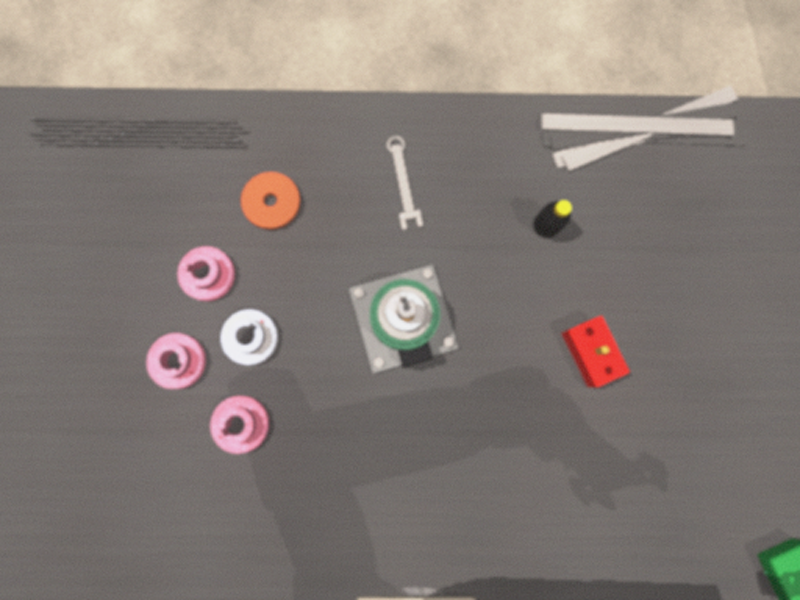

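Things that could be taken for the pulley, in the 800x600 top view: the white/aluminium one at (250,336), and pink ones at (206,272), (176,360) and (240,424). The description says aluminium, so (250,336). There is only one key (605,350). Next I take close crops.

```bash
python3 - <<'E'
import cv2,numpy as np,pickle
t=pickle.load(open("top0.pkl","rb"));s=pickle.load(open("scene0.pkl","rb"))
def crop(c,x,y,w,h):
    return cv2.resize(c["pixels"][y:y+h,x:x+w,::-1],(400,300),interpolation=cv2.INTER_CUBIC)
a=np.vstack([np.hstack([crop(t,240,180,40,30),crop(t,135,190,56,42)]),
 np.hstack([crop(t,355,200,56,42),crop(s,215,175,48,36)])])
cv2.imwrite("pics/crops.png",a)
E
```

```text
(no output)
```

View pics/crops.png

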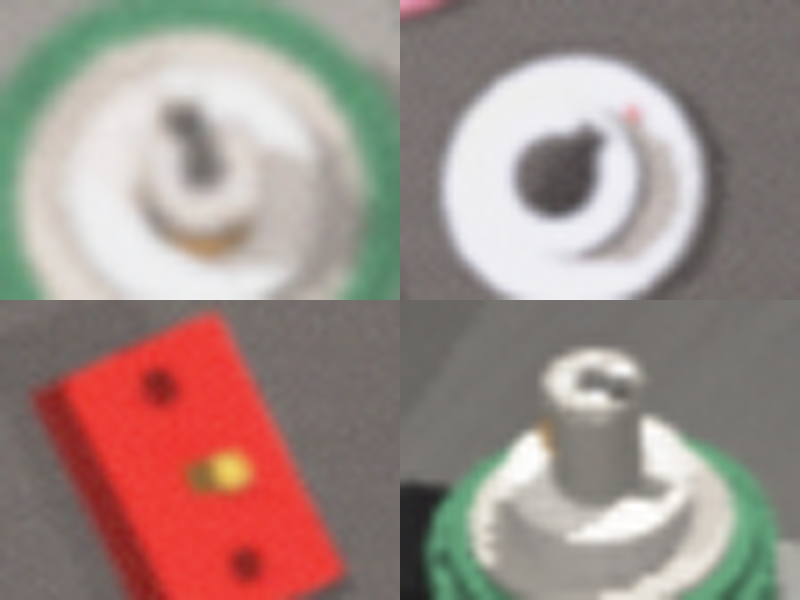

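```bash
cat > h.py <<'E'
import cv2,numpy as np,pickle
from workcell import *
def proj(c,P):
    P=np.atleast_2d(P);E=c["extrinsics"];q=(P-E[:3,3])@E[:3,:3]
    return np.c_[q[:,0]/q[:,2]*c["fx"]+c["cx"],q[:,1]/q[:,2]*c["fy"]+c["cy"]]
def cloud(c):
    z=c["range_z"];v,u=np.mgrid[:384,:512]
    p=np.dstack([(u-c["cx"])/c["fx"]*z,(v-c["cy"])/c["fy"]*z,z])
    E=c["extrinsics"];return p@E[:3,:3].T+E[:3,3]
def on_plane(c,u,v,z):
    E=c["extrinsics"];d=E[:3,:3]@np.array([(u-c["cx"])/c["fx"],(v-c["cy"])/c["fy"],1]);return E[:3,3]+d*(z-E[2,3])/d[2]
# rectified: image up=+x, left=+y ; half size r, px n
def rect(c,x,y,z,r=0.05,n=400,grid=True):
    s=2*r/n
    j,i=np.meshgrid(np.arange(n),np.arange(n))
    X=x+r-(i+.5)*s;Y=y+r-(j+.5)*s
    uv=proj(c,np.c_[X.ravel(),Y.ravel(),np.full(n*n,z)]).astype(np.float32).reshape(n,n,2)
    im=cv2.remap(c["pixels"][:,:,::-1].copy(),uv[:,:,0],uv[:,:,1],cv2.INTER_CUBIC)
    if grid:
        for k in range(-20,21):
            p=int(n/2+k*0.01/s)
            if 0<=p<n:
                im[p,::4]=(255,255,0) if k else (0,0,255)
                im[::4,p]=(255,255,0) if k else (0,0,255)
    return im
E
python3 - <<'E'
from h import *
t=pickle.load(open("top0.pkl","rb"));s=pickle.load(open("scene0.pkl","rb"))
for n,c in(("top",t),("scene",s)):
    P=cloud(c);z=P[...,2]
    tab=(P[...,0]>.2)&(P[...,0]<.75)&(abs(P[...,1])<.5)&(abs(z)<.012)
    print(n,"table z",np.median(z[tab]),z[tab].std())
K=1.5625
k=on_plane(t,605/K,350/K,.073);print("key",k)
print("shaft",on_plane(t,406/K,308/K,.140),"base",on_plane(t,404/K,318/K,.012))
p=on_plane(t,257/K,330/K,.044);print("pul",p)
for n,c in(("top",t),("scene",s)):
    P=cloud(c).reshape(-1,3)
    sh=on_plane(t,406/K,308/K,.140)
    for nm,ctr,lo,hi,r in(("shaft",sh,.133,.15,.022),("collar",sh,.09,.108,.04),("key",k,.065,.085,.012),("standtop",k,.037,.053,.07),("boss",p,.036,.052,.04),("rim",p,.012,.025,.06)):
        m=(np.hypot(P[:,0]-ctr[0],P[:,1]-ctr[1])<r)&(P[:,2]>lo)&(P[:,2]<hi)
        q=P[m]; print(n,nm,m.sum(),q.mean(0).round(4),np.ptp(q,axis=0).round(4),np.median(q[:,2]).round(4)) if m.any() else print(n,nm,0)
E
```

```text
top table z 0.0006064124166992313 0.0021661662538338695
scene table z 0.0030206818156039983 0.002126759802682041
key [ 0.48207225 -0.29480947  0.073     ]
shaft [0.53679176 0.02106664 0.14      ] base [0.53748417 0.01894619 0.012     ]
pul [0.51218288 0.25728027 0.044     ]
top shaft 121 [0.5369 0.0202 0.1403] [0.0273 0.0277 0.0109] 0.1404
top collar 327 [0.5368 0.021  0.1004] [0.058  0.0578 0.0145] 0.1006
top key 22 [ 0.4833 -0.2934  0.0727] [0.0121 0.0108 0.0084] 0.073
top standtop 905 [ 0.4829 -0.2938  0.0454] [0.1135 0.0931 0.0143] 0.0456
top boss 218 [0.5049 0.2718 0.0441] [0.053  0.0488 0.0126] 0.0445
top rim 530 [0.5047 0.2703 0.0188] [0.0883 0.085  0.0121] 0.0188
scene shaft 99 [0.5384 0.0178 0.141 ] [0.029  0.03   0.0134] 0.1421
scene collar 248 [0.5441 0.0122 0.1006] [0.0603 0.0645 0.0175] 0.1017
scene key 29 [ 0.4828 -0.2953  0.0724] [0.0106 0.0123 0.0144] 0.0735
scene standtop 932 [ 0.485  -0.2969  0.047 ] [0.1142 0.0971 0.0158] 0.0475
scene boss 144 [0.5063 0.2682 0.0446] [0.0566 0.0507 0.0155] 0.0454
scene rim 245 [0.5105 0.2631 0.0205] [0.0899 0.0865 0.0127] 0.0208
```

```bash
python3 - <<'E'
from h import *
t=pickle.load(open("top0.pkl","rb"));s=pickle.load(open("scene0.pkl","rb"))
R=lambda x,y,z,r:np.hstack([rect(t,x,y,z,r),rect(s,x,y,z,r)])
cv2.imwrite("pics/shaft_r.png",R(.537,.020,.140,.025))
cv2.imwrite("pics/key_r.png",R(.483,-.294,.045,.06))
cv2.imwrite("pics/pul_r.png",R(.505,.271,.018,.06))
cv2.imwrite("pics/pulb_r.png",R(.505,.271,.044,.04))
E
```

```text
(no output)
```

View pics/shaft_r.png

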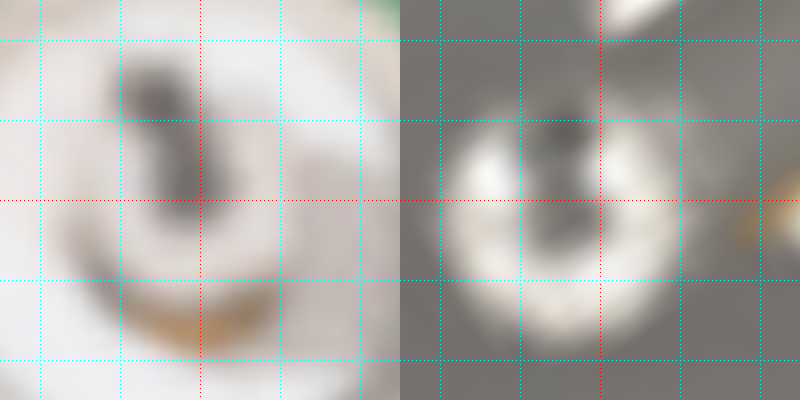

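View pics/key_r.png

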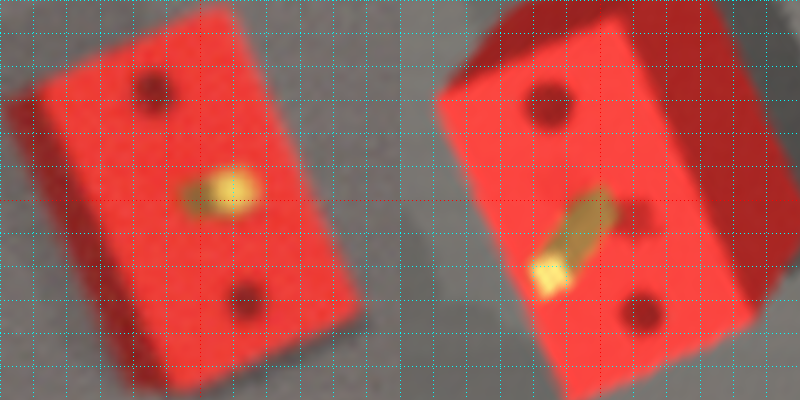

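View pics/pul_r.png

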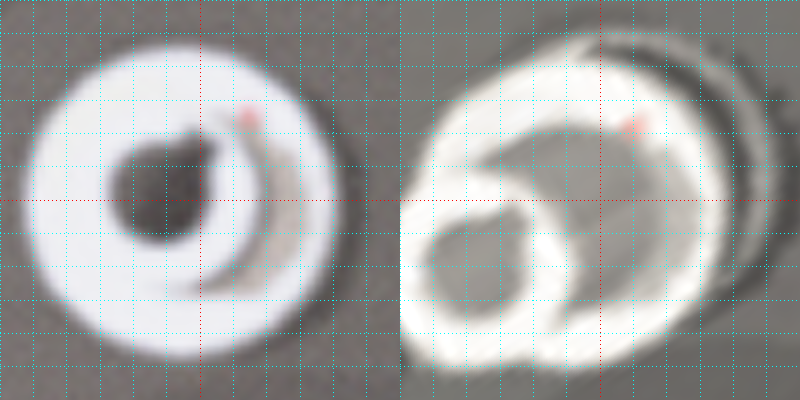

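View pics/pulb_r.png

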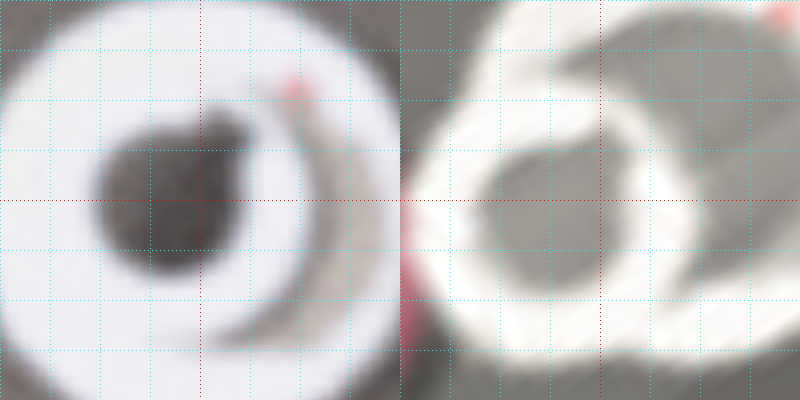

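>>> move_arm(
  moves=[
    [[0.07, 0.039, 0, 0, 0, 0.02, -0.2], [0.07, 0.039, 0, 0, 0, 0.02, -0.2], [0.07, 0.039, 0, 0, 0, 0.02, -0.2], [0.07, 0.039, 0, 0, 0, 0.02, -0.2], [0.07, 0.039, -0.02, 0, 0, 0.02, -0.2], [0.07, 0.039, -0.02, 0, 0, 0.02, -0.2], [0.07, 0.039, -0.02, 0, 0, 0.02, -0.2], [0.07, 0.039, -0.02, 0, 0, 0.02, -0.2]],
  ],
)

```text
clock: 0.77
eef_pos: [0.4391, -0.3159, 0.2002]
tool_rot: [0.981, 0.196, -0.002, -0.0]
ft_force: [-0.2, -0.2, -0.1]
grip_width: 0.0512
```

```bash
cat >> h.py <<'E'
from scipy.spatial.transform import Rotation as Ro
def st():
    o=get_obs();R=Ro.from_quat(o["tool_rot"]).as_matrix()
    print("t%.2f"%o["clock"],"p",(o["eef_pos"]*1000).round(2),"yaw %.2f"%np.degrees(np.arctan2(R[1,0],R[0,0])),"tilt",(R[:2,2]).round(4),"F",o["ft_force"].round(2),"T",o["ft_torque"].round(3),"w %.2f"%(o["grip_width"]*1000),"q",o["joint_pos"].round(2))
    return o
def snap(tag):
    r={}
    for n in("top","scene"):
        r[n]=camera(n);pickle.dump(r[n],open(f"{n}_{tag}.pkl","wb"))
    return r["top"],r["scene"]
E
python3 -c "
from h import *
import workcell;print([k for k in dir(workcell) if k[0]!='_'])
st()"
```

```text
['Unreachable', 'camera', 'get_obs', 'job_done', 'tcp_to_tips']
t0.77 p [ 439.07 -315.94  200.22] yaw 22.62 tilt [-0.0031  0.0001] F [-0.21 -0.25 -0.08] T [ 0.028  0.002 -0.01 ] w 51.20 q [-0.62  0.34  0.04  1.27 -0.    2.12]
```

>>> move_arm(
  moves=[
    [[0.043, 0.0226, -0.06, 0, 0, 0.025, -0.2], [0.043, 0.0226, -0.06, 0, 0, 0.025, -0.2], [0, 0, 0, 0, 0, 0, -0.2]],
  ],
)

```text
clock: 1.02
eef_pos: [0.4899, -0.2868, 0.1359]
tool_rot: [0.977, 0.215, -0.0, -0.001]
ft_force: [-0.7, 0.5, -0.6]
grip_width: 0.0513
```

```bash
python3 - <<'E'
from h import *
o=st();t,s=snap("k1")
p=o["eef_pos"]
cv2.imwrite("pics/k1.png",np.hstack([rect(t,.4824,-.2933,.073,.07),cv2.resize(s["pixels"][220:320,90:190,::-1],(400,400),interpolation=cv2.INTER_CUBIC)]))
print(proj(s,[p+[0,0,-.011],[.4824,-.2933,.073]])-[90,220])
E
```

```text
t1.02 p [ 489.9  -286.76  135.87] yaw 24.77 tilt [-0.001   0.0014] F [-0.74  0.49 -0.6 ] T [-0.011  0.09   0.014] w 51.31 q [-0.53  0.44  0.01  1.14  0.    2.18]
[[53.27619073 39.98468816]
 [52.99595639 54.66284743]]
```

View pics/k1.png

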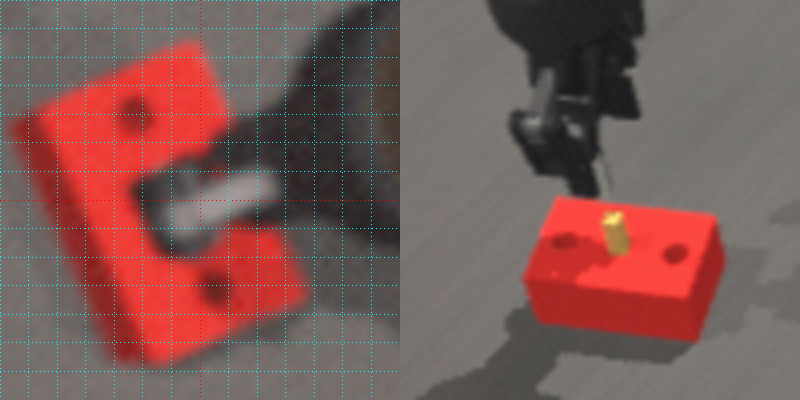

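>>> move_arm(
  moves=[
    [[-0.015, -0.013, 0, 0, 0, 0, -0.2], [0, 0, 0, 0, 0, 0, -0.2], [0, 0, -0.04, 0, 0, 0, -0.2], [0, 0, -0.03, 0, 0, 0, -0.2], [0, 0, 0, 0, 0, 0, -0.2]],
  ],
)

```text
clock: 1.53
eef_pos: [0.4788, -0.3036, 0.1122]
tool_rot: [0.978, 0.208, 0.004, 0.006]
ft_force: [-0.3, 0.2, 0.0]
grip_width: 0.0513
```

```bash
python3 - <<'E'
from h import *
o=st();t,s=snap("k2")
p=o["eef_pos"]
cv2.imwrite("pics/k2.png",np.hstack([rect(t,.4824,-.2933,.073,.05),cv2.resize(s["pixels"][235:305,110:180,::-1],(400,400),interpolation=cv2.INTER_CUBIC)]))
E
```

```text
t1.53 p [ 478.79 -303.56  112.21] yaw 24.06 tilt [ 0.0103 -0.0101] F [-0.31  0.18  0.02] T [0.055 0.059 0.046] w 51.26 q [-0.56  0.45 -0.05  1.06 -0.    2.16]
```

View pics/k2.png

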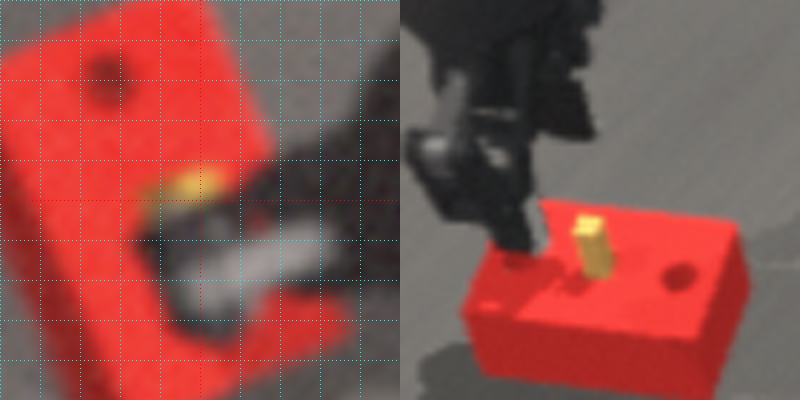

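```bash
cat >> h.py <<'E'
def plan(x,y,z,yaw,n=1):
    "units for a move to x,y,z (m), yaw deg, tool down, split in n rows"
    o=get_obs();R=Ro.from_quat(o["tool_rot"]).as_matrix()
    c,s_=np.cos(np.radians(yaw)),np.sin(np.radians(yaw))
    T=np.array([[c,s_,0],[s_,-c,0],[0,0,-1.]])
    rv=Ro.from_matrix(T@R.T).as_rotvec()/np.radians(30)
    d=(np.array([x,y,z])-o["eef_pos"])/.5
    print("row x%d:"%n,(d/n).round(4),(rv/n).round(4))
E
python3 -c "
from h import *
plan(.4824,-.2933,.110,24)"
```

```text
row x1: [ 0.0047  0.0215 -0.0087] [ 0.0224  0.0245 -0.0024]
```

>>> move_arm(
  moves=[
    [[0.0047, 0.0215, -0.0087, 0.022, 0.024, -0.002, -0.2]],
  ],
)

```text
clock: 1.72
eef_pos: [0.4824, -0.2954, 0.1123]
tool_rot: [0.978, 0.206, 0.001, 0.002]
ft_force: [-0.0, 0.4, 0.6]
grip_width: 0.0509
```

```bash
python3 -c "
from h import *
st();plan(.4824,-.2933,.110,24)"
```

```text
t1.72 p [ 482.43 -295.42  112.32] yaw 23.81 tilt [ 0.0033 -0.0026] F [-0.01  0.4   0.6 ] T [-0.004  0.016 -0.052] w 50.94 q [-0.55  0.45 -0.04  1.07 -0.    2.18]
row x1: [-0.0001  0.0042 -0.0046] [0.0049 0.0062 0.0064]
```

>>> move_arm(
  moves=[
    [[0, 0, 0, 0, 0, 0, -0.2]],
  ],
)

```text
clock: 1.8
eef_pos: [0.4827, -0.2946, 0.1129]
tool_rot: [0.978, 0.206, 0.002, 0.001]
ft_force: [-0.3, -0.7, 0.4]
grip_width: 0.0511
```

```bash
python3 -c "
from h import *
st();plan(.4824,-.2933,.110,24)"
```

```text
t1.80 p [ 482.67 -294.56  112.91] yaw 23.81 tilt [ 0.0033 -0.0013] F [-0.32 -0.7   0.39] T [-0.001 -0.021  0.004] w 51.12 q [-0.55  0.45 -0.04  1.08  0.    2.18]
row x1: [-0.0005  0.0025 -0.0058] [0.0024 0.0064 0.0065]
```

>>> move_arm(
  moves=[
    [[-0.0005, 0.0025, -0.026, 0.002, 0.006, 0.006, -0.2], [0, 0, -0.026, 0, 0, 0, -0.2], [0, 0, -0.015, 0, 0, 0, -0.2], [0, 0, 0, 0, 0, 0, -0.2]],
  ],
)

```text
clock: 2.13
eef_pos: [0.4848, -0.2936, 0.0801]
tool_rot: [0.978, 0.209, 0.002, 0.002]
ft_force: [-0.3, -0.3, -0.4]
grip_width: 0.0513
```

```bash
python3 - <<'E'
from h import *
o=st();t,s=snap("k3")
plan(.4824,-.2933,.076,24)
cv2.imwrite("pics/k3.png",np.hstack([rect(t,.4824,-.2933,.073,.05),cv2.resize(s["pixels"][235:305,110:180,::-1],(400,400),interpolation=cv2.INTER_CUBIC)]))
E
```

```text
t2.13 p [ 484.82 -293.61   80.06] yaw 24.09 tilt [ 0.0053 -0.0035] F [-0.26 -0.31 -0.41] T [-0.069  0.041  0.01 ] w 51.26 q [-0.54  0.48 -0.08  1.   -0.    2.18]
row x1: [-0.0059  0.0015 -0.0106] [ 0.0081  0.0125 -0.0027]
```

View pics/k3.png

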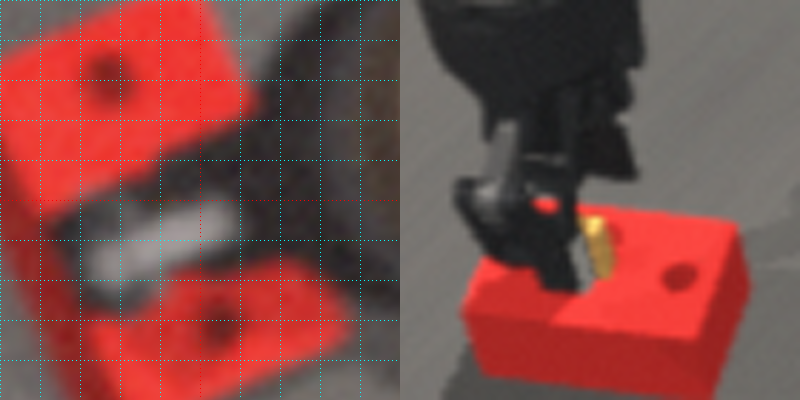

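```bash
python3 - <<'E'
from h import *
o=get_obs();s=pickle.load(open("scene_k3.pkl","rb"))
R=Ro.from_quat(o["tool_rot"]).as_matrix();p=o["eef_pos"]
sc=400/70
for nm,l in(("tip+",[0,.0257,.003]),("tip+ x+11",[.011,.0257,.003]),("tip+ x-11",[-.011,.0257,.003]),("tip+out",[0,.04,.003]),("x+ up",[.011,.0257,-.017])):
    print(nm,((proj(s,p+R@np.array(l))-[110,235])*sc+[400,0]).round(0))
for q in([.4803,-.2925,.073],[.4824,-.2933,.073],[.4845,-.294,.073]): print(q,((proj(s,q)-[110,235])*sc+[400,0]).round(0))
P=cloud(s)[235:305,110:180].reshape(-1,3)
m=(P[:,2]>.055)&(P[:,2]<.085);q=P[m]; 
c=s["pixels"][235:305,110:180].reshape(-1,3)[m].astype(int)
b=(c[:,0]>120)&(c[:,1]>90)&(c[:,2]<110); print("brass",q[b].mean(0) if b.any() else 0,b.sum())
d=(c.max(1)<60);print("dark",d.sum(),q[d].min(0),q[d].max(0))
# finger in tool frame
qq=(q[d]-p)@R;print(np.percentile(qq,[2,50,98],axis=0).round(4))
g=(abs(c[:,0]-c[:,2])<25)&(c.max(1)>=60);qq=(q[g]-p)@R;print("grey",g.sum(),np.percentile(qq,[2,50,98],axis=0).round(4))
E
```

```text
tip+ [[570. 274.]]
tip+ x+11 [[596. 277.]]
tip+ x-11 [[543. 270.]]
tip+out [[558. 302.]]
x+ up [[587. 246.]]
[0.4803, -0.2925, 0.073] [[586. 223.]]
[0.4824, -0.2933, 0.073] [[589. 227.]]
[0.4845, -0.294, 0.073] [[591. 230.]]
brass [ 0.48657706 -0.29649764  0.06837494] 34
dark 17 [ 0.46511991 -0.2740379   0.0765939 ] [ 0.48321568 -0.26718067  0.08476079]
[[-0.0098 -0.03   -0.0034]
 [-0.0025 -0.0261 -0.0007]
 [ 0.0078 -0.0242  0.0041]]
grey 10 [[-0.0015 -0.028  -0.0022]
 [ 0.006  -0.0245  0.0018]
 [ 0.0105  0.0319  0.0054]]
```

>>> move_arm(
  moves=[
    [[-0.005, 0.001, -0.012, 0.008, 0.012, -0.002, -0.2], [0, 0, 0, 0, 0, 0, 0.2], [0, 0, 0, 0, 0, 0, 0.4], [0, 0, 0, 0, 0, 0, 0.5]],
  ],
)

```text
clock: 2.57
eef_pos: [0.4835, -0.2938, 0.0758]
tool_rot: [0.978, 0.208, 0.0, 0.0]
ft_force: [0.8, -0.7, -0.5]
grip_width: 0.0213
```

```bash
python3 -c "
from h import *
st();plan(.4824,-.2933,.076,24)"
```

```text
t2.57 p [ 483.47 -293.82   75.81] yaw 24.04 tilt [ 0.0011 -0.0007] F [ 0.84 -0.67 -0.55] T [-0.023 -0.024  0.026] w 21.29 q [-0.55  0.49 -0.08  0.99  0.    2.18]
row x1: [-0.0021  0.001   0.0004] [ 0.0013  0.0021 -0.0013]
```

Good, now close fully.

>>> move_arm(
  moves=[
    [[0, 0, 0, 0, 0, 0, 0.7], [0, 0, 0, 0, 0, 0, 1], [0, 0, 0, 0, 0, 0, 1], [0, 0, 0, 0, 0, 0, 1], [0, 0, 0, 0, 0, 0, 1]],
  ],
)

```text
clock: 2.98
eef_pos: [0.4836, -0.2938, 0.0766]
tool_rot: [0.978, 0.208, 0.001, 0.001]
ft_force: [0.0, 0.1, 0.1]
grip_width: 0.0073
```

```bash
python3 - <<'E'
from h import *
o=st();t,s=snap("k4")
cv2.imwrite("pics/k4.png",np.hstack([rect(t,.4824,-.2933,.073,.05),cv2.resize(s["pixels"][235:305,110:180,::-1],(400,400),interpolation=cv2.INTER_CUBIC)]))
E
```

```text
t2.98 p [ 483.62 -293.83   76.57] yaw 24.03 tilt [ 0.002  -0.0006] F [0.03 0.07 0.08] T [0.079 0.004 0.046] w 7.28 q [-0.55  0.49 -0.08  1.    0.    2.18]
```

View pics/k4.png

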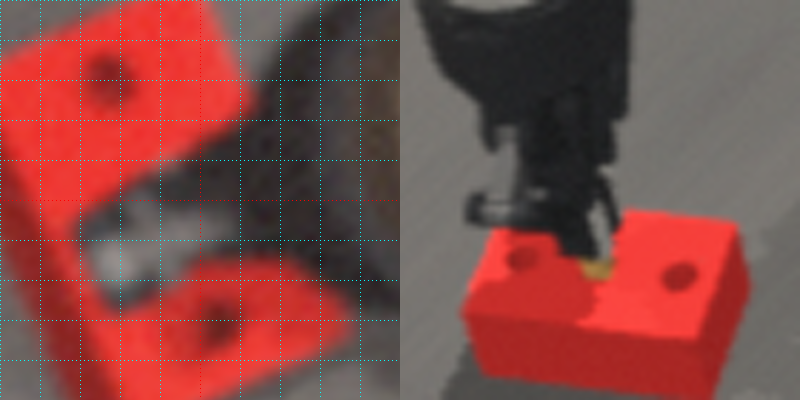

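>>> move_arm(
  moves=[
    [[0, 0, 0, 0, 0, 0, 1], [0, 0, 0, 0, 0, 0, 1]],
  ],
)

```text
clock: 3.25
eef_pos: [0.4837, -0.2939, 0.0766]
tool_rot: [0.978, 0.208, 0.001, 0.001]
ft_force: [-0.0, 0.4, -0.2]
grip_width: 0.0074
```

```bash
python3 -c "
from h import *
st()"
```

```text
t3.25 p [ 483.65 -293.86   76.6 ] yaw 24.03 tilt [ 0.002  -0.0007] F [-0.04  0.35 -0.25] T [0.055 0.044 0.018] w 7.43 q [-0.55  0.49 -0.08  1.    0.    2.18]
```

>>> move_arm(
  moves=[
    [[0, 0, 0.01, 0, 0, 0, 1], [0, 0, 0.02, 0, 0, 0, 1], [0, 0, 0.03, 0, 0, 0, 1], [0, 0, 0.05, 0, 0, 0, 1], [0, 0, 0.05, 0, 0, 0, 1], [0, 0, 0.05, 0, 0, 0, 1], [0, 0, 0.04, 0, 0, 0, 1], [0, 0, 0.02, 0, 0, 0, 1]],
  ],
)

```text
clock: 3.92
eef_pos: [0.4811, -0.2928, 0.219]
tool_rot: [0.978, 0.208, -0.001, -0.001]
ft_force: [0.6, -0.1, -0.9]
grip_width: 0.0069
```

```bash
python3 - <<'E'
from h import *
o=st();t,s=snap("k5")
plan(.552,.024,.225,9,9)
p=o["eef_pos"];u=proj(s,p-[0,0,.03])[0].astype(int)
cv2.imwrite("pics/k5.png",np.hstack([rect(t,p[0],p[1],p[2]-.03,.05),cv2.resize(s["pixels"][u[1]-30:u[1]+30,u[0]-30:u[0]+30,::-1],(400,400),interpolation=cv2.INTER_CUBIC)]))
E
```

```text
t3.92 p [ 481.08 -292.79  219.03] yaw 24.02 tilt [-0.002   0.0007] F [ 0.63 -0.12 -0.86] T [ 0.024 -0.013 -0.022] w 6.95 q [-0.55  0.38  0.14  1.33 -0.    2.18]
row x9: [0.0156 0.0705 0.0013] [ 0.0001 -0.     -0.0556]
```

View pics/k5.png

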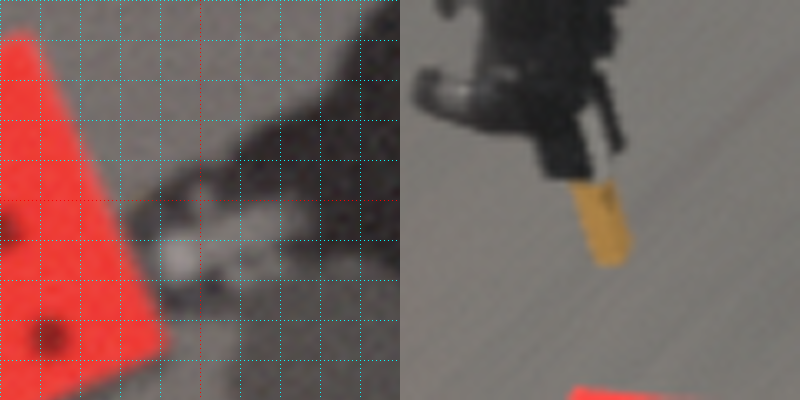

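```bash
python3 - <<'E'
from h import *
o=get_obs();s=pickle.load(open("scene_k5.pkl","rb"))
p=o["eef_pos"];u=proj(s,p-[0,0,.03])[0].astype(int)
sc=400/60
for dz in(-.011,-.035,-.0596):print(dz,((proj(s,p+[0,0,dz])[0]-(u-30))*sc+[400,0]).round(1))
# corner projections of the bottom and edges
R=Ro.from_quat(o["tool_rot"]).as_matrix()
for a in(-1,1):
  for b in(-1,1):
    print(a,b,[((proj(s,p+R@np.array([a*.005,b*.005,z]))[0]-(u-30))*sc+[400,0]).round(0).tolist() for z in(.011,.0596)])
E
```

```text
-0.011 [589.3 164.6]
-0.035 [603.8 213.9]
-0.0596 [618.2 262.9]
-1 -1 [[580.0, 152.0], [609.0, 250.0]]
-1 1 [[569.0, 174.0], [599.0, 273.0]]
1 -1 [[609.0, 155.0], [638.0, 253.0]]
1 1 [[599.0, 178.0], [628.0, 276.0]]
```

>>> move_arm(
  moves=[
    [[0.0156, 0.07, 0.01, 0, 0, -0.055, 1], [0.0156, 0.07, 0.01, 0, 0, -0.055, 1], [0.0156, 0.07, 0, 0, 0, -0.055, 1], [0.0156, 0.07, 0, 0, 0, -0.055, 1], [0.0156, 0.07, 0, 0, 0, -0.055, 1], [0.0156, 0.07, 0, 0, 0, -0.055, 1], [0.0156, 0.065, 0, 0, 0, -0.055, 1], [0.0156, 0.035, 0, 0, 0, -0.055, 1]],
  ],
)

```text
clock: 4.68
eef_pos: [0.5399, -0.0279, 0.2246]
tool_rot: [0.997, 0.082, -0.004, 0.0]
ft_force: [0.2, -1.0, -0.3]
grip_width: 0.0074
```

```bash
python3 - <<'E'
from h import *
o=st()
plan(.5535,.0243,.225,9,2)
E
```

```text
t4.68 p [539.88 -27.87 224.57] yaw 9.39 tilt [-0.0075 -0.0008] F [ 0.19 -0.99 -0.29] T [-0.024 -0.01   0.014] w 7.36 q [-0.05  0.33  0.09  1.33 -0.    2.93]
row x2: [0.0136 0.0522 0.0004] [ 0.0007 -0.0071 -0.0065]
```

>>> move_arm(
  moves=[
    [[0.0136, 0.052, 0, 0, -0.007, -0.006, 1], [0.0136, 0.035, 0, 0, -0.007, -0.006, 1], [0, 0, 0, 0, 0, 0, 1]],
  ],
)

```text
clock: 4.93
eef_pos: [0.553, 0.0224, 0.2214]
tool_rot: [0.997, 0.081, -0.002, -0.0]
ft_force: [-0.7, -0.1, -1.1]
grip_width: 0.007
```

```bash
python3 - <<'E'
from h import *
o=st()
plan(.5535,.0243,.215,9,2)
E
```

```text
t4.93 p [552.99  22.44 221.37] yaw 9.31 tilt [-0.0045  0.0003] F [-0.69 -0.05 -1.13] T [-0.029 -0.017  0.016] w 7.03 q [0.04 0.36 0.11 1.33 0.   3.02]
row x2: [ 0.0005  0.0019 -0.0064] [-0.0003 -0.0043 -0.0052]
```

>>> move_arm(
  moves=[
    [[0.0005, 0.002, -0.012, 0, -0.006, -0.006, 1], [0, 0, 0, 0, 0, 0, 1]],
  ],
)

```text
clock: 5.1
eef_pos: [0.5522, 0.0242, 0.2132]
tool_rot: [0.997, 0.081, -0.002, 0.0]
ft_force: [0.1, -0.5, -0.7]
grip_width: 0.0071
```

```bash
python3 - <<'E'
from h import *
o=st();t,s=snap("s1")
p=o["eef_pos"];u=[240,190]
w=50
img=s["pixels"][u[1]-w//2-8:u[1]+w//2-8,u[0]-w//2:u[0]+w//2,::-1]
cv2.imwrite("pics/s1.png",np.hstack([rect(t,.5388,.022,.14,.05),cv2.resize(img,(400,400),interpolation=cv2.INTER_CUBIC)]))
print(proj(s,[[.5388,.022,.14],[.5388,.022,.1]]))
E
```

```text
t5.10 p [552.18  24.23 213.16] yaw 9.27 tilt [-0.0045 -0.0005] F [ 0.12 -0.47 -0.73] T [-0.089  0.039  0.024] w 7.06 q [ 0.04  0.36  0.1   1.31 -0.    3.02]
[[238.34086558 185.2067662 ]
 [239.06295681 196.48429788]]
```

View pics/s1.png

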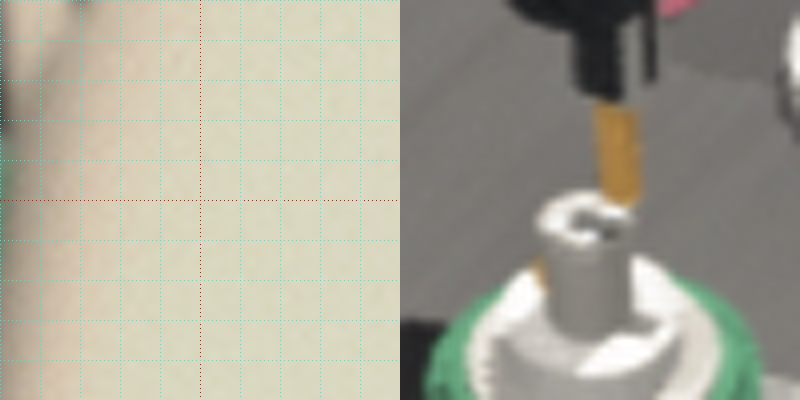

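```bash
cat >> h.py <<'E'
def overlay(s,o,u0,v0,w,hh,key=None,shaft=None,bias=(0,0),Z=12,kb=.0596):
    im=cv2.resize(s["pixels"][v0:v0+hh,u0:u0+w,::-1],(w*Z,hh*Z),interpolation=cv2.INTER_CUBIC)
    def pl(P,col,closed=False):
        q=(proj(s,P)+bias-[u0,v0]+.5)*Z
        cv2.polylines(im,[q.round().astype(np.int32)],closed,col,1)
    if key:
        R=Ro.from_quat(o["tool_rot"]).as_matrix();p=o["eef_pos"]
        c=[np.array([a*.005,b*.005]) for a,b in((-1,-1),(-1,1),(1,1),(1,-1))]
        bot=np.array([p+R@np.array([*k,kb]) for k in c]);top=np.array([p+R@np.array([*k,.012]) for k in c])
        pl(bot,(0,255,0),True)
        for a,b in zip(bot,top):pl([a,b],(0,255,0))
    if shaft:
        x,y,yaw=shaft;a=np.linspace(0,2*np.pi,60)
        for r,z in((.014,.140),(.015,.137),(.015,.100),(.030,.100)):
            pl(np.c_[x+r*np.cos(a),y+r*np.sin(a),0*a+z],(255,0,0))
        c,sn=np.cos(np.radians(yaw)),np.sin(np.radians(yaw))
        L=lambda r,t,z:[x+r*c-t*sn,y+r*sn+t*c,z]
        h=.00575
        pl([L(.0128,-h,.14),L(.009,-h,.14),L(.009,h,.14),L(.0128,h,.14)],(0,0,255))
        pl([L(.021,-h,.1),L(.009,-h,.1),L(.009,h,.1),L(.021,h,.1)],(0,0,255),True)
        pl([L(-.0186,-.003,.116),L(-.0186,.003,.116)],(0,255,255)); pl([L(-.0186,0,.119),L(-.0186,0,.113)],(0,255,255))
        pl([L(.014,-h,.14),L(.014,-h,.1)],(255,0,255));pl([L(.014,h,.14),L(.014,h,.1)],(255,0,255))
    return im
E
python3 - <<'E'
from h import *
o=get_obs();s=pickle.load(open("scene_s1.pkl","rb"))
s0=pickle.load(open("scene0.pkl","rb"))
cv2.imwrite("pics/ov1.png",overlay(s,o,212,162,58,46,key=True,shaft=(.5388,.022,9),bias=(-.6,-1.3)))
E
```

View pics/ov1.png

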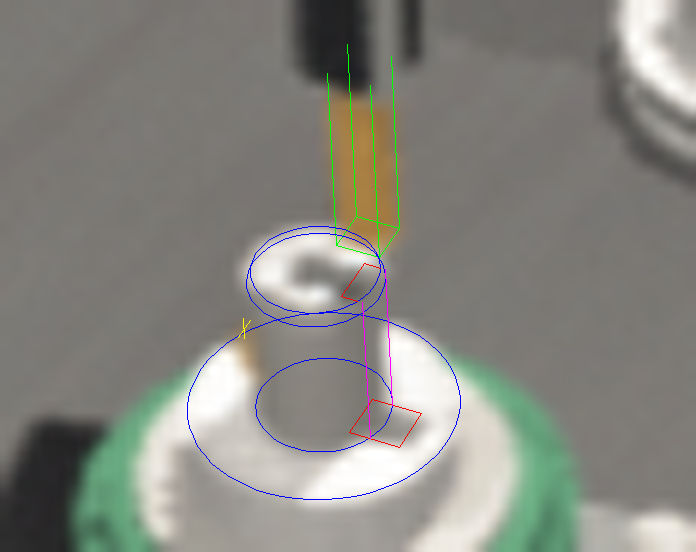

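```bash
python3 - <<'E'
from h import *
o=get_obs();s=pickle.load(open("scene_s1.pkl","rb"));s0=pickle.load(open("scene0.pkl","rb"))
m=dict(s);m["pixels"]=((s["pixels"].astype(int)+s0["pixels"])/2).astype(np.uint8)
a=overlay(s0,o,226,172,26,32,Z=15)
b=overlay(s0,o,226,172,26,32,shaft=(.5381,.0215,9),bias=(-.6,-1.3),Z=15)
cv2.imwrite("pics/ov2.png",np.hstack([a,b]))
E
```

```text
(no output)
```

View pics/ov2.png

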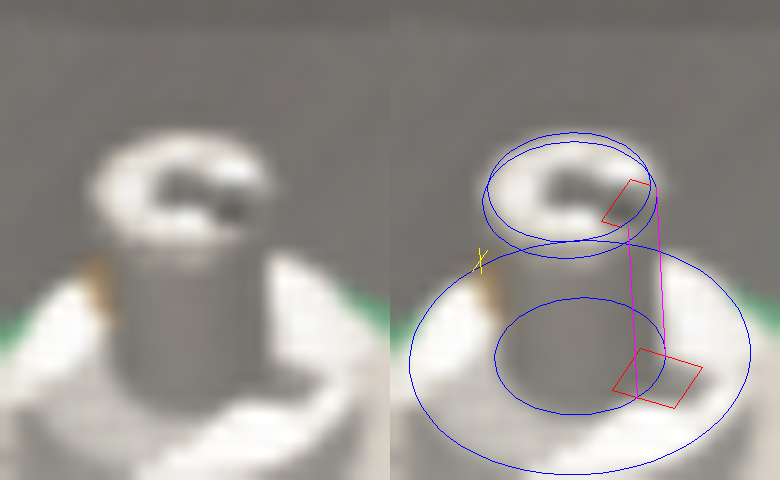

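```bash
python3 - <<'E'
from h import *
o=get_obs();t0=pickle.load(open("top0.pkl","rb"));s0=pickle.load(open("scene0.pkl","rb"))
print(proj(t0,[.5381,.0215,.14]))
r=[overlay(t0,o,246,184,26,30,Z=15)]
r.append(overlay(t0,o,246,184,26,30,shaft=(.5381,.0215,9),Z=15))
cv2.imwrite("pics/ov3.png",np.hstack(r))
r=[overlay(t0,o,246,184,26,30,shaft=(.5395,.0227,17),Z=15)]
r.append(overlay(s0,o,226,176,26,30,shaft=(.5381,.0215,17),bias=(-.6,-1.3),Z=15))
cv2.imwrite("pics/ov4.png",np.hstack(r))
E
```

```text
[[259.65281208 196.55495827]]
```

View pics/ov3.png

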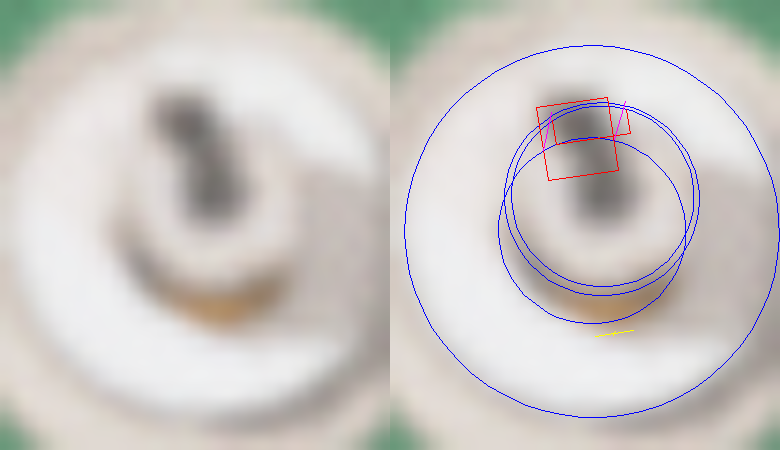

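View pics/ov4.png

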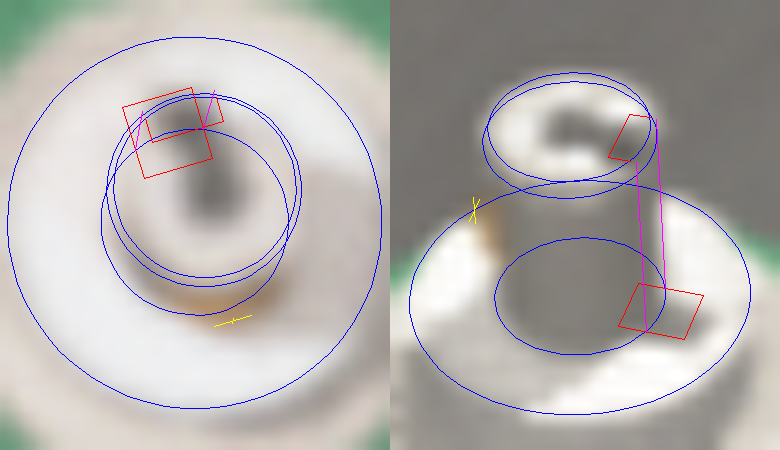

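```bash
python3 - <<'E'
from h import *
t0=pickle.load(open("top0.pkl","rb"));s0=pickle.load(open("scene0.pkl","rb"))
x,y=.5381,.0215
for nm,c,b in(("top",t0,(0,0)),("scene",s0,(-.6,-1.3))):
  g=c["pixels"].mean(2).astype(np.float32)
  for z,r1,r2 in((.1,.0165,.0205),(.139,.010,.0135)):
    a=np.radians(np.arange(-60,81,5));rr=np.linspace(r1,r2,9)
    A,Rr=np.meshgrid(a,rr);P=np.c_[(x+Rr*np.cos(A)).ravel(),(y+Rr*np.sin(A)).ravel(),np.full(A.size,z)]
    uv=(proj(c,P)+b).astype(np.float32)
    v=cv2.remap(g,uv[:,0],uv[:,1],cv2.INTER_CUBIC).reshape(A.shape).mean(0)
    print(nm,z,dict(zip(np.arange(-60,81,5).tolist(),v.round(0).astype(int).tolist())))
E
```

```text
top 0.1 {-60: 202, -55: 210, -50: 214, -45: 215, -40: 214, -35: 213, -30: 213, -25: 212, -20: 208, -15: 201, -10: 186, -5: 158, 0: 134, 5: 122, 10: 122, 15: 133, 20: 151, 25: 180, 30: 204, 35: 216, 40: 221, 45: 222, 50: 223, 55: 224, 60: 227, 65: 229, 70: 229, 75: 229, 80: 229}
top 0.139 {-60: 213, -55: 213, -50: 213, -45: 211, -40: 210, -35: 209, -30: 208, -25: 205, -20: 202, -15: 195, -10: 185, -5: 171, 0: 151, 5: 133, 10: 118, 15: 112, 20: 112, 25: 118, 30: 131, 35: 149, 40: 170, 45: 189, 50: 203, 55: 211, 60: 216, 65: 218, 70: 218, 75: 216, 80: 214}
scene 0.1 {-60: 182, -55: 188, -50: 194, -45: 209, -40: 221, -35: 227, -30: 237, -25: 243, -20: 241, -15: 225, -10: 195, -5: 162, 0: 140, 5: 136, 10: 141, 15: 148, 20: 163, 25: 191, 30: 214, 35: 233, 40: 237, 45: 233, 50: 233, 55: 230, 60: 222, 65: 212, 70: 198, 75: 174, 80: 144}
scene 0.139 {-60: 204, -55: 206, -50: 209, -45: 212, -40: 216, -35: 214, -30: 205, -25: 189, -20: 167, -15: 145, -10: 123, -5: 108, 0: 100, 5: 101, 10: 106, 15: 114, 20: 123, 25: 132, 30: 142, 35: 157, 40: 178, 45: 199, 50: 219, 55: 233, 60: 240, 65: 240, 70: 233, 75: 225, 80: 218}
```

```bash
python3 -c "
from h import *
st();plan(.5529,.0238,.203,9)"
```

```text
t5.20 p [552.58  23.36 214.34] yaw 9.19 tilt [-0.0031 -0.0006] F [ 0.22  0.51 -0.61] T [-0.009 -0.02  -0.012] w 6.94 q [ 0.04  0.36  0.1   1.31 -0.    3.02]
row x1: [ 0.0006  0.0009 -0.0227] [ 0.0011 -0.006  -0.0063]
```

>>> move_arm(
  moves=[
    [[0.0006, 0.0009, -0.01, 0.001, -0.006, -0.006, 1], [0, 0, -0.01, 0, 0, 0, 1], [0, 0, 0, 0, 0, 0, 1]],
  ],
)

```text
clock: 5.45
eef_pos: [0.5525, 0.0209, 0.2037]
tool_rot: [0.997, 0.076, 0.0, 0.0]
ft_force: [0.6, -0.6, -0.8]
grip_width: 0.0075
```

```bash
python3 - <<'E'
from h import *
o=st();plan(.5529,.0238,.203,9);s=camera("scene");pickle.dump(s,open("scene_s2.pkl","wb"))
cv2.imwrite("pics/ov5.png",np.hstack([overlay(s,o,226,160,26,40,Z=15),overlay(s,o,226,160,26,40,key=True,shaft=(.5381,.0215,9),bias=(-.6,-1.3),Z=15)]))
E
```

```text
t5.45 p [552.55  20.91 203.69] yaw 8.74 tilt [ 0.0007 -0.0006] F [ 0.55 -0.58 -0.8 ] T [0.017 0.052 0.017] w 7.53 q [ 0.04  0.36  0.07  1.28 -0.    3.03]
row x1: [ 0.0007  0.0058 -0.0014] [0.0011 0.0013 0.0088]
```

View pics/ov5.png

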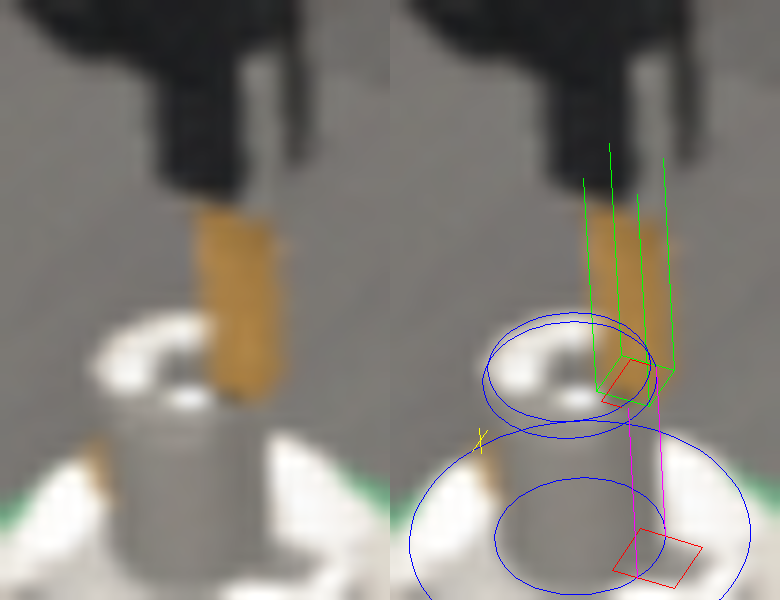

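>>> move_arm(
  moves=[
    [[0.0007, 0.0058, 0, 0.001, 0.001, 0.009, 1]],
  ],
)

```text
clock: 5.58
eef_pos: [0.5529, 0.023, 0.2041]
tool_rot: [0.997, 0.078, 0.0, 0.0]
ft_force: [-0.0, -0.4, -0.1]
grip_width: 0.0073
```

```bash
python3 -c "
from h import *
st();plan(.5529,.0238,.203,9)"
```

```text
t5.58 p [552.89  22.97 204.08] yaw 8.93 tilt [ 0.0004 -0.0004] F [-0.01 -0.45 -0.13] T [-0.008 -0.005 -0.031] w 7.31 q [ 0.04  0.36  0.08  1.28 -0.    3.03]
row x1: [ 0.      0.0017 -0.0022] [0.0007 0.0007 0.0023]
```

>>> move_arm(
  moves=[
    [[0, 0, 0, 0, 0, 0, 1]],
  ],
)

```text
clock: 5.67
eef_pos: [0.5529, 0.023, 0.2041]
tool_rot: [0.997, 0.078, 0.0, 0.0]
ft_force: [1.1, -0.1, -0.4]
grip_width: 0.0071
```

```bash
python3 -c "
from h import *
st();plan(.5529,.0238,.203,9)"
```

```text
t5.67 p [552.89  22.97 204.1 ] yaw 8.93 tilt [ 0.0003 -0.0001] F [ 1.06 -0.13 -0.44] T [ 0.042  0.032 -0.023] w 7.13 q [ 0.04  0.36  0.08  1.28 -0.    3.03]
row x1: [ 0.      0.0017 -0.0022] [0.0002 0.0006 0.0024]
```

>>> move_arm(
  moves=[
    [[0, 0.002, -0.004, 0, 0, 0.002, 1], [0, 0, -0.004, 0, 0, 0, 1]],
  ],
)

```text
clock: 5.83
eef_pos: [0.5535, 0.0239, 0.2007]
tool_rot: [0.997, 0.078, 0.001, 0.0]
ft_force: [0.6, -0.7, -1.1]
grip_width: 0.007
```

```bash
python3 -c "
from h import *
st();plan(.5529,.0238,.196,9)"
```

```text
t5.83 p [553.47  23.94 200.68] yaw 8.98 tilt [ 0.002 -0.   ] F [ 0.58 -0.73 -1.1 ] T [0.037 0.035 0.003] w 7.05 q [ 0.04  0.37  0.07  1.27 -0.    3.03]
row x1: [-0.0011 -0.0003 -0.0094] [0.0001 0.0039 0.0007]
```

>>> move_arm(
  moves=[
    [[-0.0012, 0, -0.004, 0, 0.004, 0, 1], [-0.0003, 0, -0.004, 0, 0.001, 0, 1]],
  ],
)

```text
clock: 6.0
eef_pos: [0.5528, 0.0241, 0.1965]
tool_rot: [0.997, 0.078, -0.0, 0.0]
ft_force: [-0.3, -0.9, -0.2]
grip_width: 0.0074
```

```bash
python3 -c "
from h import *
st();plan(.5529,.0238,.192,9)"
```

```text
t6.00 p [552.85  24.11 196.53] yaw 9.00 tilt [-0.0002 -0.0001] F [-0.34 -0.92 -0.2 ] T [-0.017 -0.021  0.037] w 7.41 q [ 0.04  0.37  0.06  1.26 -0.    3.03]
row x1: [ 0.0001 -0.0006 -0.0091] [ 0.0001 -0.0004  0.0001]
```

>>> move_arm(
  moves=[
    [[0, -0.0006, -0.004, 0, 0, 0, 1], [-0.0005, 0, -0.004, 0, 0.002, 0, 1]],
  ],
)

```text
clock: 6.17
eef_pos: [0.5526, 0.0239, 0.192]
tool_rot: [0.997, 0.079, -0.001, -0.0]
ft_force: [0.2, 0.3, -1.0]
grip_width: 0.0073
```

```bash
python3 - <<'E'
from h import *
o=st();plan(.5529,.0238,.188,9);s=camera("scene");pickle.dump(s,open("scene_s3.pkl","wb"))
cv2.imwrite("pics/ov6.png",np.hstack([overlay(s,o,226,160,26,40,Z=15),overlay(s,o,226,160,26,40,key=True,shaft=(.5381,.0215,9),bias=(-.6,-1.3),Z=15)]))
E
```

```text
t6.17 p [552.57  23.94 192.05] yaw 9.01 tilt [-0.0013 -0.0001] F [ 0.23  0.29 -0.98] T [ 0.022 -0.014 -0.011] w 7.29 q [ 0.04  0.37  0.05  1.26 -0.    3.03]
row x1: [ 0.0007 -0.0003 -0.0081] [ 0.0001 -0.0026 -0.0004]
```

View pics/ov6.png

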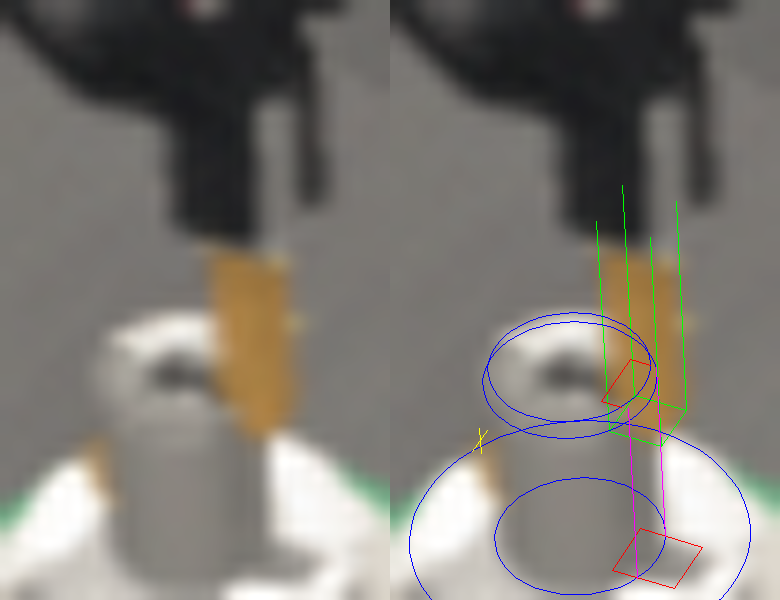

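>>> move_arm(
  moves=[
    [[0.0006, -0.0003, -0.005, 0, -0.003, 0, 1], [-0.0004, 0, -0.005, 0, 0.001, 0, 1], [-0.0004, 0, -0.005, 0, 0.001, 0, 1]],
  ],
)

```text
clock: 6.47
eef_pos: [0.5524, 0.0238, 0.1836]
tool_rot: [0.997, 0.079, -0.001, -0.0]
ft_force: [-0.2, -0.1, -0.3]
grip_width: 0.0072
```

```bash
python3 -c "
from h import *
st();plan(.5529,.0238,.178,9)"
```

```text
t6.47 p [552.39  23.84 183.63] yaw 9.02 tilt [-0.0012 -0.    ] F [-0.2  -0.1  -0.26] T [ 0.053  0.012 -0.039] w 7.23 q [0.04 0.38 0.04 1.23 0.   3.03]
row x1: [ 0.001  -0.0001 -0.0113] [ 0.0001 -0.0022 -0.0006]
```

>>> move_arm(
  moves=[
    [[0.001, 0, -0.005, 0, -0.003, 0, 1], [0, 0, -0.005, 0, 0, 0, 1], [0, 0, -0.005, 0, 0, 0, 1]],
  ],
)

```text
clock: 6.72
eef_pos: [0.5528, 0.0238, 0.1751]
tool_rot: [0.997, 0.079, 0.0, 0.0]
ft_force: [-0.3, -0.3, -0.3]
grip_width: 0.0071
```

```bash
python3 -c "
from h import *
st();plan(.5529,.0238,.17,9)"
```

```text
t6.72 p [552.81  23.81 175.15] yaw 9.02 tilt [ 0.0002 -0.0001] F [-0.29 -0.31 -0.28] T [-0.004  0.013  0.   ] w 7.11 q [ 0.04  0.38  0.02  1.21 -0.    3.03]
row x1: [ 0.0002 -0.     -0.0103] [ 0.0001  0.0004 -0.0006]
```

>>> move_arm(
  moves=[
    [[0, 0, -0.005, 0, 0, 0, 1], [-0.0003, 0, -0.005, 0, 0.001, 0, 1], [-0.0003, 0, -0.005, 0, 0.001, 0, 1]],
  ],
)

```text
clock: 6.97
eef_pos: [0.5524, 0.0238, 0.1667]
tool_rot: [0.997, 0.079, -0.001, -0.0]
ft_force: [-0.4, 0.3, 0.4]
grip_width: 0.0074
```

```bash
python3 - <<'E'
from h import *
o=st();plan(.5529,.0238,.162,9);s=camera("scene");pickle.dump(s,open("scene_s4.pkl","wb"))
cv2.imwrite("pics/ov7.png",np.hstack([overlay(s,o,226,160,26,40,Z=15),overlay(s,o,226,160,26,40,key=True,shaft=(.5381,.0215,9),bias=(-.6,-1.3),Z=15)]))
E
```

```text
t6.97 p [552.41  23.78 166.7 ] yaw 9.02 tilt [-0.0011 -0.0001] F [-0.37  0.34  0.39] T [0.04  0.02  0.075] w 7.38 q [ 0.04  0.39  0.01  1.19 -0.    3.03]
row x1: [ 0.001   0.     -0.0094] [ 0.0001 -0.0021 -0.0005]
```

View pics/ov7.png

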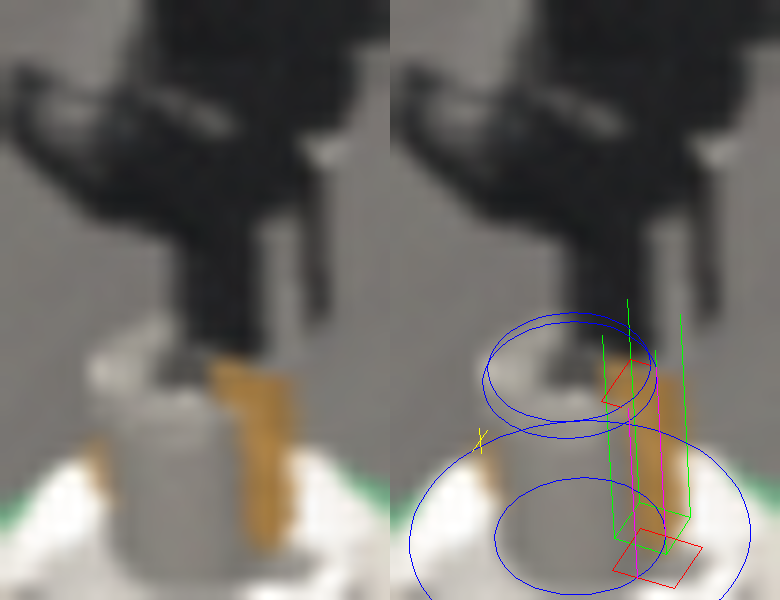

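>>> move_arm(
  moves=[
    [[0.001, 0, -0.004, 0, -0.002, 0, 1], [0, 0, -0.004, 0, 0, 0, 1]],
  ],
)

```text
clock: 7.18
eef_pos: [0.553, 0.0238, 0.162]
tool_rot: [0.997, 0.079, -0.0, 0.0]
ft_force: [0.6, -0.5, 0.1]
grip_width: 0.0071
```

```bash
python3 -c "
from h import *
st();plan(.5529,.0238,.158,9)"
```

```text
t7.18 p [552.95  23.79 162.02] yaw 9.01 tilt [-0.0002 -0.0001] F [ 0.56 -0.54  0.06] T [-0.034  0.078 -0.029] w 7.06 q [ 0.04  0.39  0.    1.18 -0.    3.03]
row x1: [-0.0001  0.     -0.008 ] [ 0.0001 -0.0004 -0.0005]
```

>>> move_arm(
  moves=[
    [[0, 0, -0.004, 0, 0, 0, 1], [0, 0, -0.003, 0, 0, 0, 1]],
  ],
)

```text
clock: 7.35
eef_pos: [0.5529, 0.0239, 0.1581]
tool_rot: [0.997, 0.079, -0.0, -0.0]
ft_force: [-0.9, 0.1, -1.0]
grip_width: 0.0074
```

```bash
python3 -c "
from h import *
st();plan(.5529,.0238,.155,9)"
```

```text
t7.35 p [552.91  23.86 158.11] yaw 9.02 tilt [-0.0003  0.0001] F [-0.87  0.11 -1.04] T [-0.019  0.025  0.026] w 7.39 q [ 0.04  0.39 -0.    1.17  0.    3.03]
row x1: [-0.     -0.0001 -0.0062] [-0.0002 -0.0007 -0.0006]
```

>>> move_arm(
  moves=[
    [[0, 0, -0.004, 0, 0, 0, 1], [0, 0, -0.003, 0, 0, 0, 1]],
  ],
)

```text
clock: 7.52
eef_pos: [0.5529, 0.0239, 0.1543]
tool_rot: [0.997, 0.079, -0.0, -0.0]
ft_force: [0.3, -0.9, -1.1]
grip_width: 0.0073
```

```bash
python3 -c "
from h import *
st();plan(.5529,.0238,.153,9)"
```

```text
t7.52 p [552.93  23.94 154.32] yaw 9.02 tilt [-0.0002  0.0003] F [ 0.29 -0.93 -1.14] T [ 0.043  0.032 -0.021] w 7.29 q [ 0.04  0.4  -0.01  1.16  0.    3.03]
row x1: [-0.0001 -0.0003 -0.0026] [-0.0005 -0.0004 -0.0007]
```

>>> move_arm(
  moves=[
    [[0, 0, -0.0024, 0, 0, 0, 1], [0, 0, 0, 0, 0, 0, 0.5], [0, 0, 0, 0, 0, 0, 0.3], [0, 0, 0, 0, 0, 0, 0.3]],
  ],
)

```text
clock: 7.85
eef_pos: [0.5528, 0.0239, 0.1527]
tool_rot: [0.997, 0.079, -0.0, -0.0]
ft_force: [-0.0, 0.1, 0.0]
grip_width: 0.03
```

```bash
python3 - <<'E'
from h import *
o=st();s=camera("scene");pickle.dump(s,open("scene_s5.pkl","wb"))
cv2.imwrite("pics/ov8.png",np.hstack([overlay(s,o,226,160,26,40,Z=15),overlay(s,o,226,160,26,40,key=True,shaft=(.5381,.0215,9),bias=(-.6,-1.3),Z=15)]))
E
```

```text
t7.85 p [552.82  23.91 152.7 ] yaw 9.02 tilt [-0.0005  0.0001] F [-0.02  0.06  0.03] T [-0.02   0.009  0.017] w 30.03 q [ 0.04  0.4  -0.01  1.16  0.    3.03]
```

View pics/ov8.png

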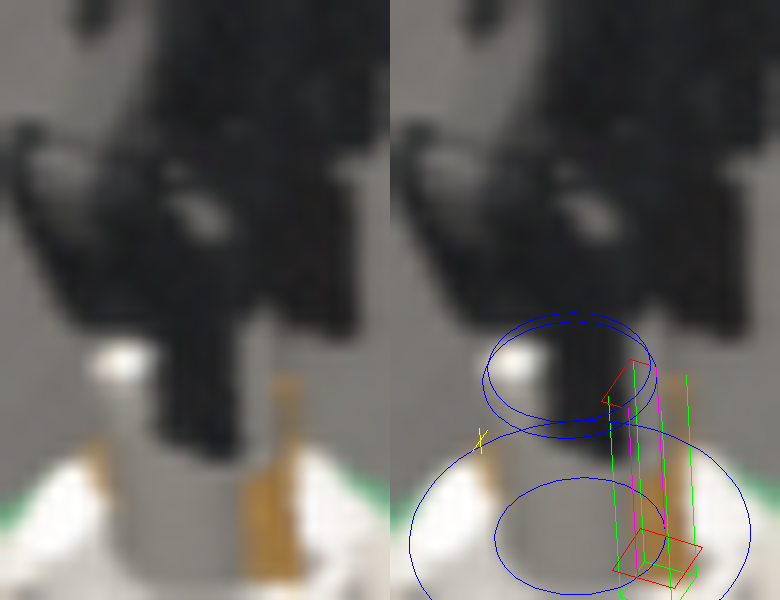

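>>> move_arm(
  moves=[
    [[0, 0, 0.01, 0, 0, 0, 0.3], [0, 0, 0.02, 0, 0, 0, 0.2], [0, 0, 0.04, 0, 0, 0, 0], [0, 0, 0.06, 0, 0, 0, -0.5], [0, 0.06, 0.06, 0, 0, 0.05, -1], [0, 0.08, 0, 0, 0, 0.1, -1], [0, 0.08, 0, 0, 0, 0.1, -1], [0, 0.06, 0, 0, 0, 0.1, -1]],
  ],
)

```text
clock: 8.57
eef_pos: [0.5528, 0.1614, 0.2595]
tool_rot: [0.986, 0.166, 0.003, 0.001]
ft_force: [1.1, -0.8, 0.3]
grip_width: 0.0857
```

```bash
python3 - <<'E'
from h import *
o=st();t,s=snap("h1")
cv2.imwrite("pics/h1.png",np.hstack([overlay(t,o,246,184,26,30,Z=15),overlay(s,o,226,176,26,30,Z=15)]))
cv2.imwrite("pics/h1s.png",cv2.resize(s["pixels"][60:300,120:440,::-1],(800,600)))
E
```

```text
t8.57 p [552.81 161.39 259.51] yaw 19.09 tilt [ 0.0057 -0.0004] F [ 1.06 -0.8   0.29] T [-0.014 -0.084  0.045] w 85.65 q [ 0.29  0.38  0.25  1.43 -0.    3.09]
```

View pics/h1.png

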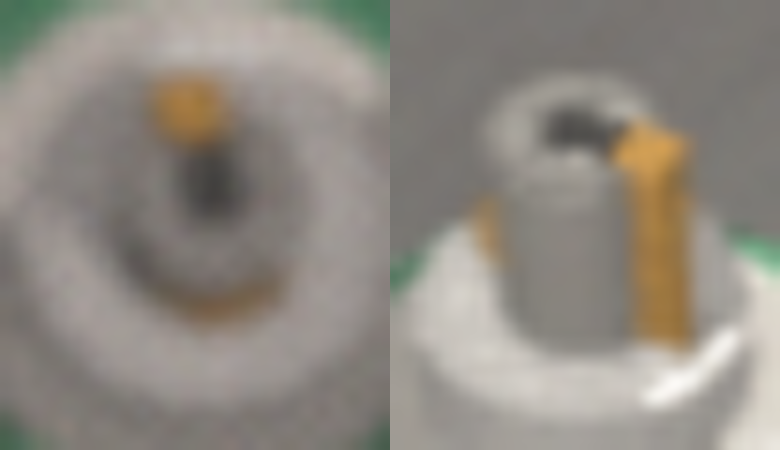

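View pics/h1s.png

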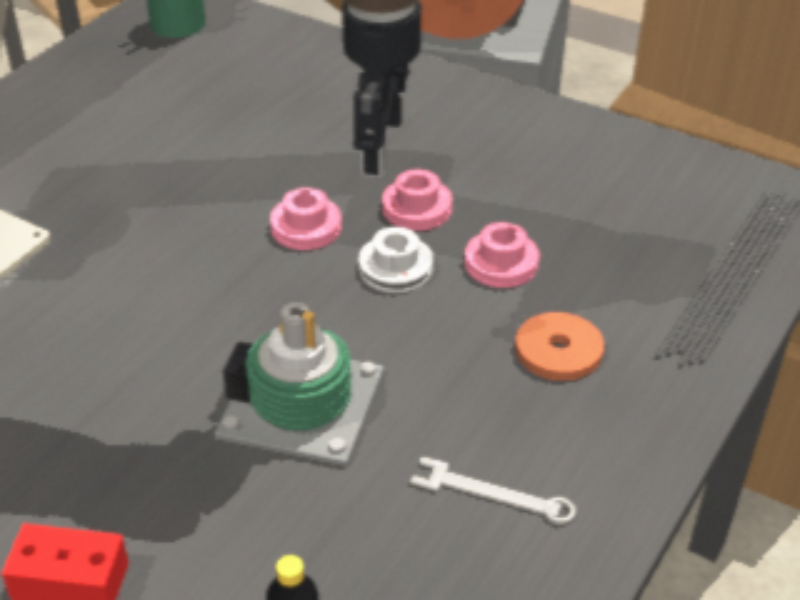

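```bash
python3 - <<'E'
from h import *
t=pickle.load(open("top_h1.pkl","rb"));s=pickle.load(open("scene_h1.pkl","rb"))
x,y,yaw=.5381,.0215,9
c,n=np.cos(np.radians(yaw)),np.sin(np.radians(yaw))
def ov(cam,u0,v0,w,h,b,Z=15):
    im=overlay(cam,None,u0,v0,w,h,Z=Z)
    for z,col in((.140,(0,255,0)),(.148,(0,0,255))):
        P=[[x+r*c-q*n,y+r*n+q*c,z] for r,q in((.01,-.005),(.01,.005),(.02,.005),(.02,-.005))]
        cv2.polylines(im,[((proj(cam,P)+b-[u0,v0]+.5)*Z).round().astype(np.int32)],True,col,1)
    return im
cv2.imwrite("pics/h2.png",np.hstack([ov(t,246,184,26,30,(0,0)),ov(s,226,176,26,30,(-.6,-1.3))]))
for cam in(t,s):
    P=cloud(cam).reshape(-1,3);px=cam["pixels"].reshape(-1,3).astype(int)
    m=(np.hypot(P[:,0]-x,P[:,1]-y)<.025)&(P[:,2]>.11)&(px[:,0]-px[:,2]>70)&((P[:,0]-x)*c+(P[:,1]-y)*n>0)
    q=P[m];print(m.sum(),q[:,2].max(),np.sort(q[:,2])[-8:].round(4)); 
    m2=(np.hypot(P[:,0]-x,P[:,1]-y)<.013)&(P[:,2]>.13)&((P[:,0]-x)*c+(P[:,1]-y)*n<-.003);print("shafttop",np.median(P[m2,2]))
E
```

```text
8 0.14282155256813067 [0.1387 0.1392 0.1401 0.1404 0.1407 0.1409 0.1419 0.1428]
shafttop 0.14011403374335896
30 0.14703817422226095 [0.1402 0.1423 0.1429 0.1431 0.1431 0.1434 0.1449 0.147 ]
shafttop 0.14360050204885205
```

View pics/h2.png

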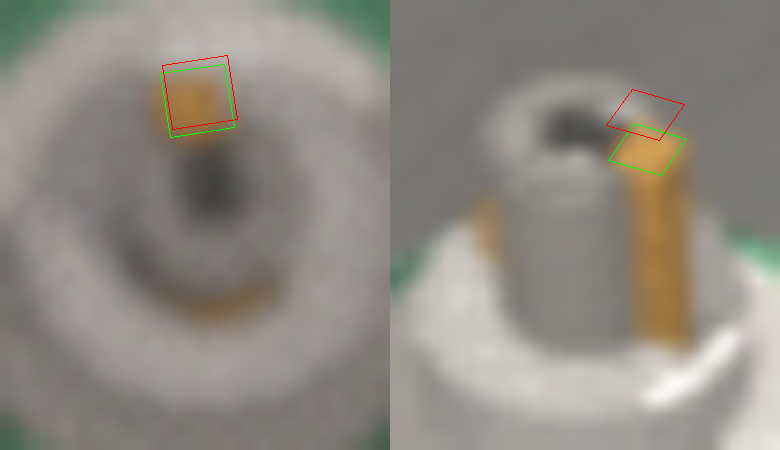

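```bash
python3 - <<'E'
from h import *
t0=pickle.load(open("top0.pkl","rb"));s0=pickle.load(open("scene0.pkl","rb"))
x,y=.505,.277
t1=pickle.load(open("top_h1.pkl","rb"));s1=pickle.load(open("scene_h1.pkl","rb"))
def ov(cam,b,Z=9):
    u=(proj(cam,[x,y,.03])[0]+b).astype(int);u0,v0=u-[22,22]
    im=overlay(cam,None,u0,v0,44,44,Z=Z);a=np.linspace(0,2*np.pi,80)
    for r,z in((.045,.018),(.028,.044),(.0162,.044)):
        P=np.c_[x+r*np.cos(a),y+r*np.sin(a),0*a+z]
        cv2.polylines(im,[((proj(cam,P)+b-[u0,v0]+.5)*Z).round().astype(np.int32)],True,(255,0,0),1)
    return im
cv2.imwrite("pics/p1.png",np.hstack([ov(t0,(0,0)),ov(s0,(-.6,-1.3))]))
for nm,c,b in(("top",t0,(0,0)),("scene",s0,(-.6,-1.3)),("top1",t1,(0,0)),("scene1",s1,(-.6,-1.3))):
  g=c["pixels"].astype(np.float32)
  for nn,z,r1,r2,f in(("kw",.0435,.0175,.0215,lambda i:i.mean(2)),("dot",.018,.029,.036,lambda i:255-(i[:,:,0]-i[:,:,1]))):
    d=np.arange(-80,6,4);a=np.radians(d);rr=np.linspace(r1,r2,9)
    A,Rr=np.meshgrid(a,rr);P=np.c_[(x+Rr*np.cos(A)).ravel(),(y+Rr*np.sin(A)).ravel(),np.full(A.size,z)]
    uv=(proj(c,P)+b).astype(np.float32)
    v=cv2.remap(np.ascontiguousarray(f(g)),uv[:,0],uv[:,1],cv2.INTER_CUBIC).reshape(A.shape).mean(0)
    print(nm,nn,dict(zip(d.tolist(),v.round(0).astype(int).tolist())))
E
```

```text
top kw {-80: 237, -76: 237, -72: 234, -68: 229, -64: 217, -60: 197, -56: 173, -52: 151, -48: 138, -44: 138, -40: 144, -36: 149, -32: 155, -28: 167, -24: 185, -20: 205, -16: 223, -12: 231, -8: 236, -4: 238, 0: 239, 4: 239}
top dot {-80: 247, -76: 247, -72: 246, -68: 247, -64: 249, -60: 250, -56: 250, -52: 250, -48: 244, -44: 229, -40: 219, -36: 229, -32: 245, -28: 253, -24: 255, -20: 255, -16: 256, -12: 255, -8: 255, -4: 255, 0: 255, 4: 255}
scene kw {-80: 244, -76: 245, -72: 246, -68: 249, -64: 242, -60: 230, -56: 212, -52: 193, -48: 178, -44: 169, -40: 166, -36: 165, -32: 165, -28: 175, -24: 195, -20: 220, -16: 237, -12: 243, -8: 245, -4: 247, 0: 247, 4: 248}
scene dot {-80: 250, -76: 251, -72: 251, -68: 249, -64: 250, -60: 250, -56: 251, -52: 252, -48: 251, -44: 236, -40: 217, -36: 216, -32: 237, -28: 252, -24: 254, -20: 254, -16: 254, -12: 254, -8: 254, -4: 253, 0: 252, 4: 252}
top1 kw {-80: 206, -76: 207, -72: 207, -68: 206, -64: 206, -60: 207, -56: 207, -52: 207, -48: 206, -44: 207, -40: 208, -36: 207, -32: 207, -28: 207, -24: 207, -20: 207, -16: 207, -12: 207, -8: 206, -4: 206, 0: 207, 4: 208}
top1 dot {-80: 255, -76: 255, -72: 255, -68: 255, -64: 255, -60: 256, -56: 256, -52: 257, -48: 256, -44: 255, -40: 255, -36: 256, -32: 256, -28: 255, -24: 255, -20: 255, -16: 255, -12: 255, -8: 256, -4: 256, 0: 255, 4: 255}
scene1 kw {-80: 246, -76: 247, -72: 249, -68: 251, -64: 245, -60: 234, -56: 217, -52: 198, -48: 183, -44: 174, -40: 172, -36: 172, -32: 172, -28: 182, -24: 201, -20: 224, -16: 240, -12: 246, -8: 248, -4: 249, 0: 250, 4: 250}
scene1 dot {-80: 251, -76: 251, -72: 250, -68: 250, -64: 250, -60: 251, -56: 251, -52: 251, -48: 251, -44: 238, -40: 219, -36: 218, -32: 238, -28: 252, -24: 254, -20: 254, -16: 254, -12: 254, -8: 254, -4: 253, 0: 253, 4: 253}
```

View pics/p1.png

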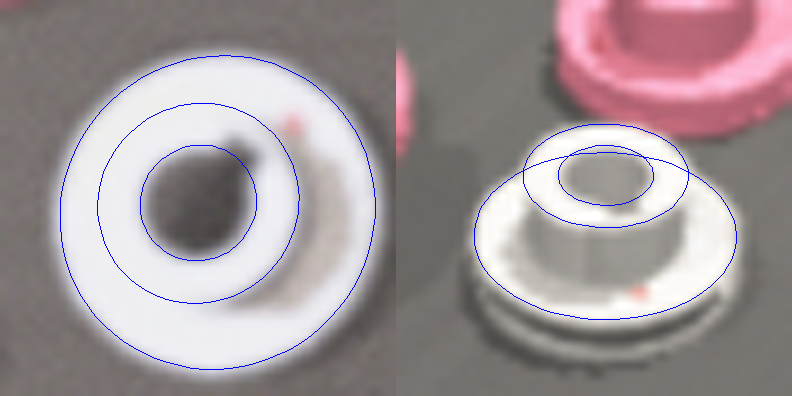

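```bash
python3 -c "
from h import *
st();plan(.505,.277,.16,50,7)"
```

```text
t8.67 p [552.36 163.57 258.5 ] yaw 19.32 tilt [0.0044 0.0001] F [-0.46 -0.82 -0.12] T [0.009 0.007 0.028] w 85.64 q [ 0.29  0.39  0.25  1.43 -0.    3.09]
row x7: [-0.0135  0.0324 -0.0281] [-0.0003  0.0012  0.1461]
```

>>> move_arm(
  moves=[
    [[-0.0135, 0.032, -0.028, 0, 0.001, 0.146, -1], [-0.0135, 0.032, -0.028, 0, 0.001, 0.146, -1], [-0.0135, 0.032, -0.028, 0, 0.001, 0.146, -1], [-0.0135, 0.032, -0.028, 0, 0.001, 0.146, -1], [-0.0135, 0.032, -0.028, 0, 0.001, 0.146, -1], [-0.0135, 0.032, -0.028, 0, 0.001, 0.146, -1], [-0.007, 0.016, -0.014, 0, 0, 0.07, -1]],
  ],
)

```text
clock: 9.25
eef_pos: [0.5104, 0.2677, 0.1729]
tool_rot: [0.911, 0.412, 0.007, -0.0]
ft_force: [0.0, -1.1, -0.4]
grip_width: 0.0857
```

```bash
python3 -c "
from h import *
st();plan(.505,.277,.10,50,2)"
```

```text
t9.25 p [510.39 267.66 172.93] yaw 48.61 tilt [0.0125 0.0064] F [ 0.02 -1.09 -0.38] T [ 0.005  0.017 -0.02 ] w 85.65 q [ 0.48  0.42  0.07  1.21 -0.    2.78]
row x2: [-0.0054  0.0093 -0.0729] [-0.0062  0.0119  0.0232]
```

>>> move_arm(
  moves=[
    [[-0.006, 0.01, -0.05, -0.007, 0.015, 0.02, -1], [-0.005, 0.007, -0.05, -0.007, 0.012, 0.02, -1], [0, 0, -0.02, 0, 0, 0, -1], [0, 0, 0, 0, 0, 0, -1]],
  ],
)

```text
clock: 9.58
eef_pos: [0.5053, 0.276, 0.1132]
tool_rot: [0.907, 0.421, 0.0, 0.001]
ft_force: [0.3, 0.9, -0.4]
grip_width: 0.0855
```

```bash
python3 -c "
from h import *
st();plan(.505,.277,.08,50,1)"
```

```text
t9.58 p [505.27 276.02 113.18] yaw 49.82 tilt [ 0.001  -0.0012] F [ 0.26  0.94 -0.36] T [-0.007  0.064  0.012] w 85.51 q [ 0.5   0.47 -0.01  1.09 -0.    2.77]
row x1: [-0.0005  0.002  -0.0664] [0.0023 0.0018 0.0059]
```

>>> move_arm(
  moves=[
    [[-0.001, 0.002, -0.04, 0.002, 0.005, 0.006, -1], [-0.003, 0, -0.04, 0, 0.005, 0, -1], [-0.003, 0, -0.03, 0, 0.004, 0, -1], [0, 0, 0, 0, 0, 0, -1]],
  ],
)

```text
clock: 9.92
eef_pos: [0.5065, 0.2754, 0.0626]
tool_rot: [0.908, 0.42, 0.001, -0.001]
ft_force: [0.1, -1.2, -0.2]
grip_width: 0.0857
```

```bash
python3 - <<'E'
from h import *
o=st();plan(.505,.277,.033,50,1)
s=camera("scene")
u=proj(s,[.505,.277,.04])[0].astype(int)
cv2.imwrite("pics/g1.png",overlay(s,o,u[0]-35,u[1]-30,70,55,Z=11))
E
```

```text
t9.92 p [506.51 275.4   62.63] yaw 49.63 tilt [0.0017 0.0025] F [ 0.12 -1.18 -0.2 ] T [-0.014 -0.005  0.04 ] w 85.68 q [ 0.5   0.52 -0.07  0.98  0.    2.77]
row x1: [-0.003   0.0032 -0.0593] [-0.0049  0.0033  0.0124]
```

View pics/g1.png

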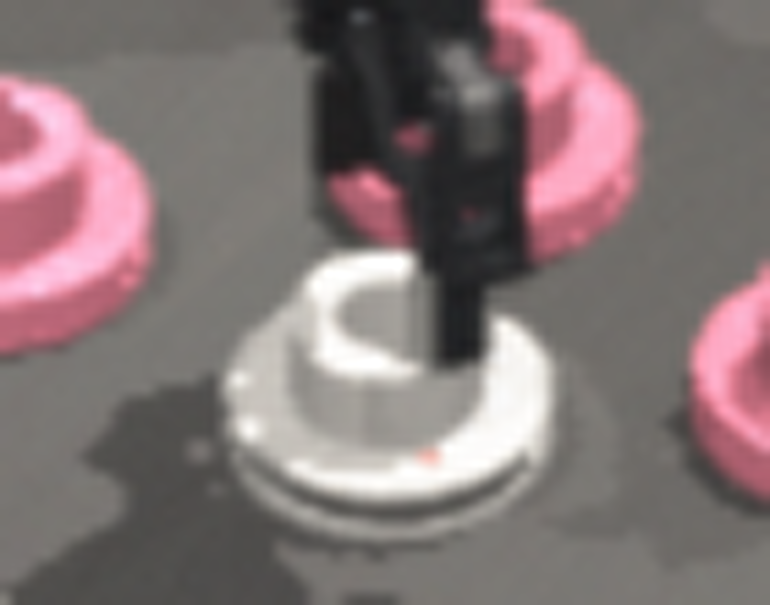

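>>> move_arm(
  moves=[
    [[-0.004, 0.0033, -0.024, -0.005, 0.005, 0.012, -1], [-0.001, 0, -0.022, 0, 0.002, 0, -1], [0, 0, 0, 0, 0, 0, -1]],
  ],
)

```text
clock: 10.22
eef_pos: [0.509, 0.2781, 0.0448]
tool_rot: [0.907, 0.422, 0.005, -0.0]
ft_force: [-0.4, 0.0, -0.6]
grip_width: 0.085
```

```bash
python3 -c "
from h import *
st();plan(.505,.277,.033,50,1)"
```

```text
t10.22 p [509.04 278.15  44.78] yaw 49.86 tilt [0.0082 0.0047] F [-0.37  0.   -0.63] T [-0.017 -0.012  0.032] w 85.03 q [ 0.5   0.54 -0.09  0.93  0.    2.77]
row x1: [-0.0081 -0.0023 -0.0236] [-0.009   0.0156  0.0046]
```

>>> move_arm(
  moves=[
    [[-0.0085, -0.0025, -0.01, -0.009, 0.016, 0.005, -1], [-0.001, 0, -0.01, 0, 0.002, 0, -1], [0, 0, 0, 0, 0, 0, -1]],
  ],
)

```text
clock: 10.47
eef_pos: [0.5048, 0.2772, 0.0351]
tool_rot: [0.906, 0.423, 0.0, -0.0]
ft_force: [-0.0, 1.1, -0.3]
grip_width: 0.0854
```

```bash
python3 -c "
from h import *
st();plan(.505,.277,.033,50,1)"
```

```text
t10.47 p [504.81 277.18  35.12] yaw 50.01 tilt [-0.0001  0.0005] F [-0.02  1.06 -0.29] T [-0.001 -0.036 -0.022] w 85.36 q [ 0.5   0.55 -0.1   0.92  0.    2.77]
row x1: [ 0.0004 -0.0004 -0.0042] [-0.001  -0.0001 -0.0005]
```

>>> move_arm(
  moves=[
    [[0, 0, -0.003, 0, 0, 0, -0.7], [0, 0, 0, 0, 0, 0, -0.5], [0, 0, 0, 0, 0, 0, -0.35], [0, 0, 0, 0, 0, 0, -0.3], [0, 0, 0, 0, 0, 0, 0], [0, 0, 0, 0, 0, 0, 1], [0, 0, 0, 0, 0, 0, 1]],
  ],
)

```text
clock: 11.05
eef_pos: [0.5039, 0.2783, 0.0344]
tool_rot: [0.906, 0.423, -0.0, -0.001]
ft_force: [-0.2, 0.1, -0.0]
grip_width: 0.0531
```

```bash
python3 -c "
from h import *
st()"
```

```text
t11.05 p [503.93 278.28  34.45] yaw 50.09 tilt [-0.0012  0.0024] F [-0.16  0.1  -0.03] T [ 0.196  0.17  -0.021] w 53.13 q [ 0.5   0.56 -0.1   0.92  0.    2.77]
```

>>> move_arm(
  moves=[
    [[0, 0, 0.01, 0, 0, 0, 1], [0, 0, 0.02, 0, 0, 0, 1], [0, 0, 0.03, 0, 0, 0, 1], [0, 0, 0.05, 0, 0, 0, 1], [0, 0, 0.06, 0, 0, 0, 1], [0, 0, 0.06, 0, 0, 0, 1], [0, 0, 0.06, 0, 0, 0, 1], [0, 0, 0.04, 0, 0, 0, 1]],
  ],
)

```text
clock: 11.72
eef_pos: [0.4954, 0.2715, 0.1978]
tool_rot: [0.906, 0.423, -0.013, 0.001]
ft_force: [1.1, 0.9, -4.1]
grip_width: 0.0532
```

```bash
python3 - <<'E'
from h import *
o=st();plan(.5381,.0215,.225,99,8)
t,s=snap("g2");p=o["eef_pos"]
u=proj(s,p-[0,0,.02])[0].astype(int)
cv2.imwrite("pics/g2.png",np.hstack([overlay(s,o,u[0]-28,u[1]-25,56,50,Z=8),overlay(t,o,*(proj(t,p)[0].astype(int)-[22,25]),44,50,Z=8)]))
E
```

```text
t11.72 p [495.41 271.46 197.77] yaw 50.02 tilt [-0.022  -0.0133] F [ 1.08  0.93 -4.14] T [ 0.094 -0.126 -0.009] w 53.22 q [ 0.5   0.41  0.13  1.31 -0.    2.77]
row x8: [ 0.0107 -0.0625  0.0068] [ 0.0052 -0.0036  0.2041]
```

View pics/g2.png

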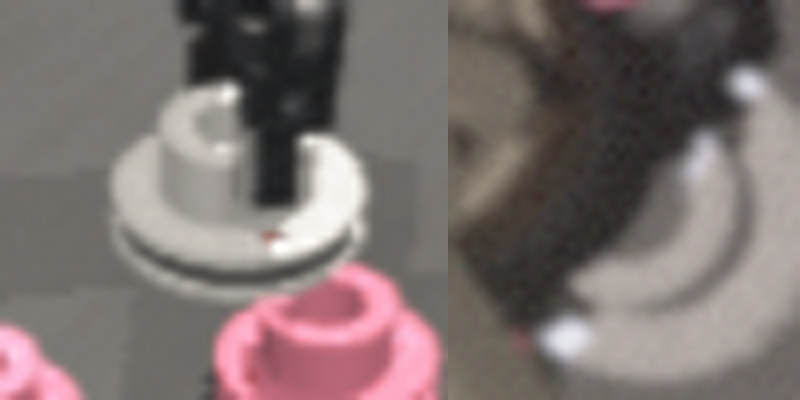

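>>> move_arm(
  moves=[
    [[0.01, -0.055, 0.02, 0.01, -0.01, 0.2, 1], [0.01, -0.06, 0.02, 0.005, -0.005, 0.2, 1], [0.01, -0.062, 0.01, 0.005, 0, 0.2, 1], [0.01, -0.062, 0, 0.005, 0, 0.2, 1], [0.01, -0.062, 0, 0, 0, 0.2, 1], [0.01, -0.062, 0, 0, 0, 0.2, 1], [0.01, -0.05, 0, 0, 0, 0.2, 1], [0.005, -0.03, 0, 0, 0, 0.1, 1]],
  ],
)

```text
clock: 12.48
eef_pos: [0.5282, 0.0445, 0.2118]
tool_rot: [0.657, 0.754, -0.011, -0.004]
ft_force: [0.1, -0.7, -3.9]
grip_width: 0.0535
```

```bash
python3 -c "
from h import *
st();plan(.5381,.0215,.225,99,2)"
```

```text
t12.48 p [528.24  44.5  211.76] yaw 97.81 tilt [-0.0212 -0.012 ] F [ 0.12 -0.66 -3.9 ] T [ 0.088 -0.072  0.013] w 53.47 q [ 0.09  0.33  0.05  1.31 -0.01  1.52]
row x2: [ 0.0099 -0.023   0.0132] [ 0.0116 -0.0202  0.02  ]
```

>>> move_arm(
  moves=[
    [[0.01, -0.02, 0, 0.012, -0.02, 0.02, 1], [0.008, -0.018, 0, 0.01, -0.018, 0.02, 1], [0, 0, 0, 0, 0, 0, 1]],
  ],
)

```text
clock: 12.73
eef_pos: [0.5343, 0.0193, 0.2049]
tool_rot: [0.651, 0.759, -0.005, -0.003]
ft_force: [0.4, -0.7, -4.5]
grip_width: 0.0532
```

```bash
python3 -c "
from h import *
st();plan(.5381,.0215,.205,99,1)"
```

```text
t12.73 p [534.25  19.28 204.87] yaw 98.78 tilt [-0.0116 -0.0032] F [ 0.36 -0.74 -4.45] T [ 0.062 -0.027  0.002] w 53.16 q [ 0.04  0.34  0.04  1.28 -0.    1.46]
row x1: [0.0077 0.0044 0.0003] [ 0.0061 -0.0222  0.0072]
```

>>> move_arm(
  moves=[
    [[0.008, 0.0044, 0.004, 0.006, -0.022, 0.007, 1], [0, 0, 0, 0, 0, 0, 1]],
  ],
)

```text
clock: 12.9
eef_pos: [0.5365, 0.0211, 0.2036]
tool_rot: [0.65, 0.76, -0.002, -0.002]
ft_force: [0.6, 0.3, -3.8]
grip_width: 0.0531
```

```bash
cat >> h.py <<'E'
def ovp(cam,p,off,zb,yawp,u0,v0,w,h,b,Z=12,kd=True):
    "overlay pulley model: center p[:2]+off, underside zb, yaw deg; plus home key+shaft"
    im=overlay(cam,None,u0,v0,w,h,shaft=(.5381,.0215,9) if kd else None,bias=b,Z=Z)
    x,y=p[0]+off[0],p[1]+off[1];a=np.linspace(0,2*np.pi,80)
    def pl(P,col):cv2.polylines(im,[((proj(cam,P)+b-[u0,v0]+.5)*Z).round().astype(np.int32)],False,col,1)
    for r,z in((.045,0),(.045,.018),(.028,.018),(.028,.044),(.0162,.044)):
        pl(np.c_[x+r*np.cos(a),y+r*np.sin(a),0*a+zb+z],(0,255,0))
    c,n=np.cos(np.radians(yawp)),np.sin(np.radians(yawp))
    pl([[x+.0285*c,y+.0285*n,zb+.018],[x+.036*c,y+.036*n,zb+.018]],(0,255,255))
    return im
E
python3 - <<'E'
from h import *
o=st();plan(.5381,.0215,.205,99,1)
t,s=snap("q1");p=o["eef_pos"]
cv2.imwrite("pics/q1.png",np.hstack([overlay(s,o,212,150,54,60,Z=7),ovp(s,p,(0,0),p[2]-.0344,9.5,212,150,54,60,(-.6,-1.3),Z=7)]))
E
```

```text
t12.90 p [536.53  21.14 203.65] yaw 98.88 tilt [-0.0056  0.0004] F [ 0.59  0.29 -3.81] T [0.007 0.009 0.042] w 53.15 q [0.04 0.34 0.04 1.27 0.   1.45]
row x1: [0.0031 0.0007 0.0027] [-0.0008 -0.0108  0.004 ]
```

View pics/q1.png

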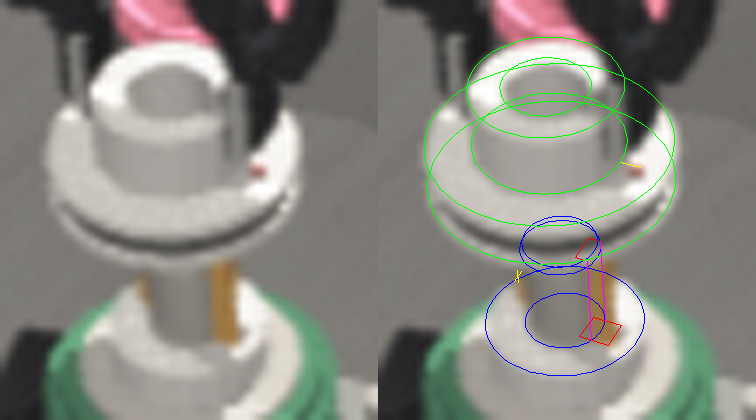

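```bash
python3 - <<'E'
from h import *
o=get_obs();s=pickle.load(open("scene_q1.pkl","rb"));p=o["eef_pos"]
a=overlay(s,o,216,153,42,36,Z=18)
b=ovp(s,p,(0,0),p[2]-.0344,9.5,216,153,42,36,(-.6,-1.3),Z=18,kd=False)
cv2.imwrite("pics/q2.png",b)
cv2.imwrite("pics/q2a.png",a)
E
```

```text
(no output)
```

View pics/q2.png

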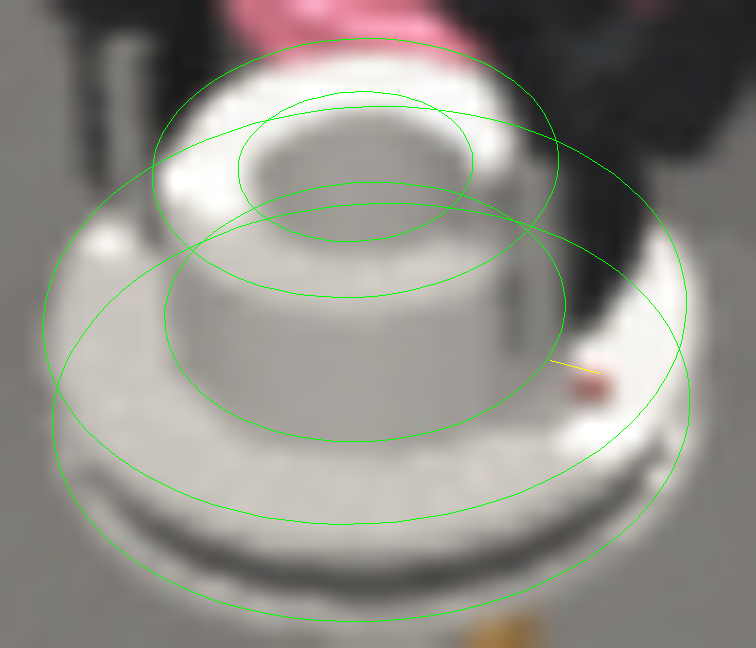

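```bash
python3 - <<'E'
from h import *
o=get_obs();p=o["eef_pos"]
for nm,b in(("scene",(-.6,-1.3)),("top",(0,0))):
    s=pickle.load(open(f"{nm}_q1.pkl","rb"));P=cloud(s).reshape(-1,3);px=s["pixels"].reshape(-1,3).astype(int)
    r=np.hypot(P[:,0]-p[0],P[:,1]-p[1])
    br=(px.min(1)>140)
    for k,r1,r2,lo,hi in(("rim",.031,.043,.0,.012),("boss",.018,.027,.004,.018)):
        m=(r>r1)&(r<r2)&br&(P[:,2]>p[2]-.0344+.018-.008)&(P[:,2]<p[2]-.0344+.018+.01) if k=="rim" else (r>r1)&(r<r2)&br&(abs(P[:,2]-(p[2]-.0344+.044))<.008)
        q=P[m]
        if len(q)<10: print(nm,k,len(q));continue
        A=np.c_[q[:,0]-p[0],q[:,1]-p[1],np.ones(len(q))]
        from scipy.optimize import least_squares
        f=least_squares(lambda v:A@v-q[:,2],[0,0,p[2]],loss="soft_l1",f_scale=.001).x
        print(nm,k,len(q),"slope",f[:2].round(4),"z",f[2].round(4),"expect",(p[2]-.0344+(.018 if k=="rim" else .044)).round(4),"std",(A@f-q[:,2]).std().round(4))
E
```

```text
scene rim 180 slope [-0.0076 -0.0086] z 0.1895 expect 0.1871 std 0.002
scene boss 94 slope [-0.028 -0.006] z 0.2157 expect 0.2131 std 0.0019
top rim 0
top boss 0
```

```bash
cat > fit.py <<'E'
from h import *
from scipy.optimize import minimize
import sys
def edgefit(s,x,y,zb,b=(-.6,-1.3),show=None):
    g=cv2.GaussianBlur(s["pixels"].astype(np.float32).mean(2),(0,0),.6)
    # also saturation-aware: use green channel (pink vs white)
    g=cv2.GaussianBlur(s["pixels"][:,:,1].astype(np.float32),(0,0),.6)
    d=np.radians
    curves=[(.028,.044,d(np.arange(-230,-95,3)),+1),   # boss top left outer: inside bright
            (.0162,.044,d(np.arange(60,200,3)),-1),    # bore far edge: inside dark
            (.045,.0,d(np.arange(-115,20,3)),+1)]     # rim bottom
    cam=s["extrinsics"][:3,3]
    def val(v):
        X,Y,Z=x+v[0]/1e3,y+v[1]/1e3,zb+v[2]/1e3
        out=[]
        for r,z,a,sg in curves:
            f=lambda rr:(proj(s,np.c_[X+rr*np.cos(a),Y+rr*np.sin(a),0*a+Z+z])+b).astype(np.float32)
            i,o=f(r-.0015),f(r+.0015)
            gi=cv2.remap(g,i[:,0],i[:,1],cv2.INTER_CUBIC)-cv2.remap(g,o[:,0],o[:,1],cv2.INTER_CUBIC)
            out.append((sg*gi).clip(-10,60).mean())
        return out
    best=None
    for dz in np.arange(-2,1.1,.5):
        r=max(((sum(val((a,c,dz))),a,c) for a in np.arange(-4,4.1,.25) for c in np.arange(-4,4.1,.25)))
        print("dz",dz,"score %.1f"%r[0],"off",r[1:],np.round(val((r[1],r[2],dz)),1))
E
python3 - <<'E'
from fit import *
o=get_obs();p=o["eef_pos"];s=pickle.load(open("scene_q1.pkl","rb"))
edgefit(s,p[0],p[1],p[2]-.0344)
print("on bench:");s0=pickle.load(open("scene0.pkl","rb"));edgefit(s0,.505,.277,0)
E
```

```text
dz -2.0 score 107.6 off (np.float64(2.0), np.float64(-1.0)) [48.8 40.9 17.9]
dz -1.5 score 107.3 off (np.float64(2.5), np.float64(-1.25)) [49.2 40.2 17.9]
dz -1.0 score 107.3 off (np.float64(2.75), np.float64(-2.0)) [48.7 40.9 17.7]
dz -0.5 score 107.3 off (np.float64(3.25), np.float64(-2.25)) [49.1 40.4 17.8]
dz 0.0 score 107.2 off (np.float64(3.5), np.float64(-3.0)) [48.6 40.9 17.7]
dz 0.5 score 107.2 off (np.float64(4.0), np.float64(-3.25)) [49.1 40.4 17.7]
dz 1.0 score 106.8 off (np.float64(4.0), np.float64(-3.75)) [49.  39.9 17.8]
on bench:
dz -2.0 score 88.7 off (np.float64(-0.25), np.float64(1.25)) [36.  32.9 19.7]
dz -1.5 score 88.6 off (np.float64(0.0), np.float64(0.5)) [36.  33.  19.6]
dz -1.0 score 88.7 off (np.float64(0.5), np.float64(0.25)) [36.  32.9 19.8]
dz -0.5 score 88.7 off (np.float64(0.5), np.float64(-0.25)) [36.7 32.3 19.7]
dz 0.0 score 88.7 off (np.float64(1.0), np.float64(-0.75)) [36.4 32.5 19.8]
dz 0.5 score 88.9 off (np.float64(1.0), np.float64(-1.25)) [37.3 31.8 19.8]
dz 1.0 score 88.9 off (np.float64(1.5), np.float64(-2.0)) [36.7 32.6 19.6]
```

```bash
python3 - <<'E'
from h import *
t=pickle.load(open("top_q1.pkl","rb"));o=get_obs();p=o["eef_pos"]
u=proj(t,p-[0,0,.017])[0].astype(int)
cv2.imwrite("pics/q3.png",ovp(t,p,(0,0),p[2]-.0344,9.5,u[0]-35,u[1]-30,70,60,(0,0),Z=10,kd=False))
E
```

```text
(no output)
```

View pics/q3.png

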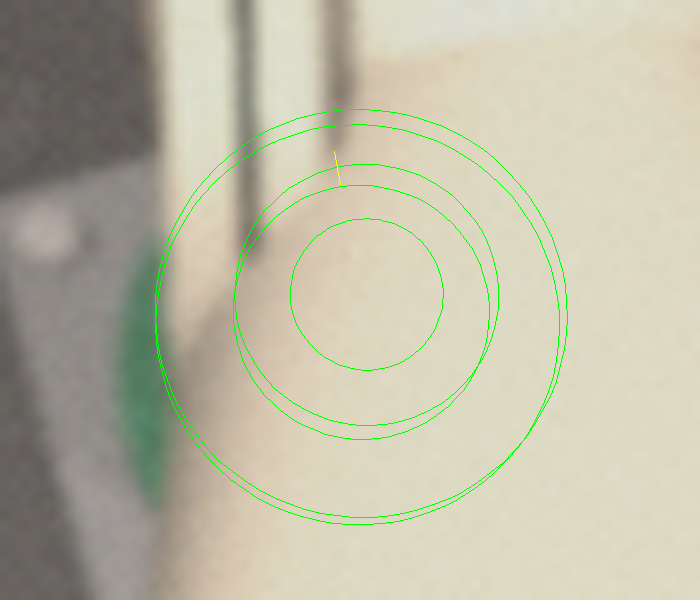

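```bash
cat >> h.py <<'E'
def ovt(cam,p,R,off,h,yawrel,u0,v0,w,hh,b,Z):
    "pulley rigid in tool frame: off (tool x,y), underside at tool z=h"
    im=overlay(cam,None,u0,v0,w,hh,Z=Z);a=np.linspace(0,2*np.pi,80)
    for r,z in((.045,0),(.045,.018),(.028,.044),(.0162,.044)):
        L=np.c_[off[0]+r*np.cos(a),off[1]+r*np.sin(a),0*a+h-z]
        P=p+L@R.T
        cv2.polylines(im,[((proj(cam,P)+b-[u0,v0]+.5)*Z).round().astype(np.int32)],False,(0,255,0),1)
    return im
E
python3 - <<'E'
from h import *
t=pickle.load(open("top_g2.pkl","rb"));s=pickle.load(open("scene_g2.pkl","rb"))
p=np.array([.49541,.27146,.19777]);R=Ro.from_quat([.906,.423,-.013,.001]).as_matrix()
u=proj(t,p-[0,0,.017])[0].astype(int);v=proj(s,p-[0,0,.017])[0].astype(int)
cv2.imwrite("pics/q4.png",np.hstack([ovt(t,p,R,(0,0),.0344,0,u[0]-28,u[1]-28,56,56,(0,0),7),ovt(s,p,R,(0,0),.0344,0,v[0]-28,v[1]-28,56,56,(-.6,-1.3),7)]))
E
```

```text
(no output)
```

View pics/q4.png

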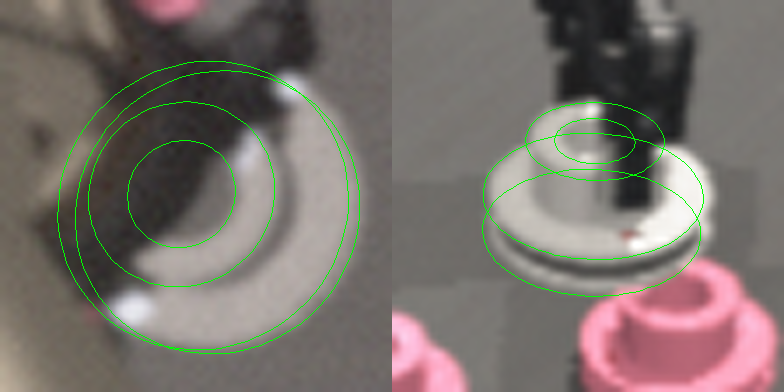

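>>> move_arm(
  moves=[
    [[0.002, 0.0017, -0.012, -0.001, -0.011, 0.004, 1], [0, 0, -0.012, 0, 0, 0, 1], [0, 0, -0.012, 0, 0, 0, 1], [0, 0, 0, 0, 0, 0, 1]],
  ],
)

```text
clock: 13.33
eef_pos: [0.5366, 0.025, 0.1836]
tool_rot: [0.648, 0.762, -0.0, -0.0]
ft_force: [-1.3, -0.9, -4.9]
grip_width: 0.0532
```

```bash
python3 -c "
from h import *
st();plan(.5375,.022,.178,99.3,1)"
```

```text
t13.33 p [536.57  24.98 183.6 ] yaw 99.29 tilt [-0.0011 -0.0002] F [-1.33 -0.93 -4.91] T [ 0.018  0.083 -0.002] w 53.25 q [ 0.05  0.35 -0.01  1.22 -0.    1.46]
row x1: [ 0.0019 -0.006  -0.0112] [ 0.0004 -0.0021  0.0004]
```

>>> move_arm(
  moves=[
    [[0.002, -0.006, -0.004, 0, -0.002, 0, 1], [0, 0, -0.002, 0, 0, 0, 1], [0, 0, 0, 0, 0, 0, 1]],
  ],
)

```text
clock: 13.58
eef_pos: [0.5372, 0.0224, 0.1795]
tool_rot: [0.647, 0.762, -0.001, -0.0]
ft_force: [0.7, -0.3, -5.3]
grip_width: 0.0535
```

```bash
python3 - <<'E'
from h import *
o=st();plan(.5375,.022,.178,99.3,1);s=camera("scene");pickle.dump(s,open("scene_q5.pkl","wb"));p=o["eef_pos"]
cv2.imwrite("pics/q5.png",np.hstack([overlay(s,o,216,158,42,50,Z=9),ovp(s,p,(0,0),p[2]-.0344,9.5,216,158,42,50,(-.6,-1.3),Z=9)]))
E
```

```text
t13.58 p [537.15  22.4  179.52] yaw 99.37 tilt [-0.0013 -0.0003] F [ 0.67 -0.3  -5.31] T [ 0.069 -0.012  0.028] w 53.46 q [ 0.04  0.35 -0.01  1.21 -0.    1.45]
row x1: [ 0.0007 -0.0008 -0.003 ] [ 0.0006 -0.0026 -0.0022]
```

View pics/q5.png

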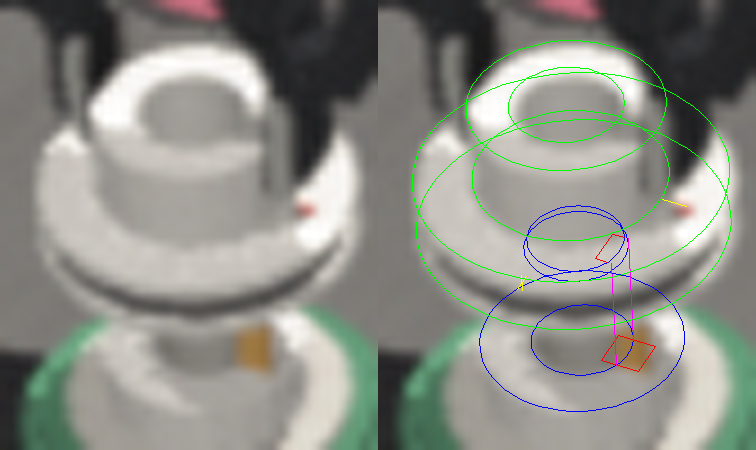

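>>> move_arm(
  moves=[
    [[-0.002, -0.0004, -0.006, 0, -0.003, -0.002, 1], [0, 0, -0.004, 0, 0, 0, 1]],
  ],
)

```text
clock: 13.8
eef_pos: [0.5368, 0.0219, 0.1751]
tool_rot: [0.648, 0.762, 0.001, 0.001]
ft_force: [-0.4, 0.0, -4.6]
grip_width: 0.0534
```

```bash
python3 -c "
from h import *
st();plan(.5362,.022,.172,99.3,1)"
```

```text
t13.80 p [536.77  21.93 175.07] yaw 99.28 tilt [ 0.0021 -0.0004] F [-0.42  0.03 -4.57] T [ 0.027 -0.028 -0.015] w 53.39 q [ 0.04  0.35 -0.02  1.2  -0.    1.45]
row x1: [-0.0011  0.0001 -0.0061] [0.0007 0.0041 0.0008]
```

>>> move_arm(
  moves=[
    [[-0.0012, 0, -0.003, 0.001, 0.004, 0.001, 1], [0, 0, -0.003, 0, 0, 0, 1]],
  ],
)

```text
clock: 13.97
eef_pos: [0.5361, 0.0218, 0.1719]
tool_rot: [0.647, 0.762, 0.0, 0.0]
ft_force: [0.7, 0.2, -5.0]
grip_width: 0.0532
```

```bash
python3 -c "
from h import *
st();plan(.5362,.022,.172,99.3,1)"
```

```text
t13.97 p [536.13  21.82 171.93] yaw 99.29 tilt [0.0003 0.0002] F [ 0.71  0.24 -4.96] T [0.021 0.003 0.004] w 53.16 q [ 0.04  0.35 -0.03  1.19  0.    1.45]
row x1: [0.0001 0.0004 0.0001] [-0.0005  0.0006  0.0002]
```

>>> move_arm(
  moves=[
    [[-0.0003, 0, -0.003, 0, 0, 0, 1], [0, 0, -0.002, 0, 0, 0, 1]],
  ],
)

```text
clock: 14.13
eef_pos: [0.5362, 0.0218, 0.1694]
tool_rot: [0.648, 0.762, 0.0, 0.0]
ft_force: [-0.1, -0.7, -3.8]
grip_width: 0.0535
```

```bash
python3 -c "
from h import *
st();plan(.5362,.022,.172,99.3,1)"
```

```text
t14.13 p [536.17  21.79 169.37] yaw 99.29 tilt [0.0009 0.0004] F [-0.12 -0.73 -3.77] T [ 0.    -0.022  0.043] w 53.51 q [ 0.04  0.35 -0.03  1.18  0.    1.45]
row x1: [0.0001 0.0004 0.0053] [-0.0007  0.0018  0.0004]
```

>>> move_arm(
  moves=[
    [[0, 0, -0.0025, 0, 0, 0, 1], [0, 0, 0, 0, 0, 0, 1]],
  ],
)

```text
clock: 14.3
eef_pos: [0.5361, 0.0218, 0.1678]
tool_rot: [0.648, 0.762, 0.0, 0.0]
ft_force: [-0.5, 0.3, -4.6]
grip_width: 0.0532
```

```bash
python3 -c "
from h import *
st();plan(.5362,.022,.172,99.3,1)"
```

```text
t14.30 p [536.08  21.78 167.78] yaw 99.28 tilt [0.0007 0.0004] F [-0.46  0.33 -4.56] T [0.014 0.051 0.037] w 53.20 q [ 0.04  0.35 -0.04  1.18  0.    1.45]
row x1: [0.0002 0.0004 0.0084] [-0.0007  0.0013  0.0005]
```

>>> move_arm(
  moves=[
    [[0, 0, -0.0025, 0, 0, 0, 1], [0, 0, 0, 0, 0, 0, 1]],
  ],
)

```text
clock: 14.47
eef_pos: [0.536, 0.0218, 0.1663]
tool_rot: [0.648, 0.762, 0.0, 0.0]
ft_force: [0.0, 0.6, -5.0]
grip_width: 0.0533
```

```bash
python3 -c "
from h import *
st();plan(.5362,.022,.172,99.3,1)"
```

```text
t14.47 p [536.04  21.84 166.32] yaw 99.29 tilt [0.0005 0.0005] F [ 0.04  0.56 -5.01] T [ 0.027  0.018 -0.021] w 53.33 q [ 0.04  0.36 -0.04  1.18  0.    1.45]
row x1: [0.0003 0.0003 0.0114] [-0.0009  0.0009  0.0004]
```

>>> move_arm(
  moves=[
    [[0, 0, -0.003, 0, 0, 0, 1], [0, 0, -0.003, 0, 0, 0, 1]],
  ],
)

```text
clock: 14.63
eef_pos: [0.5363, 0.0219, 0.1634]
tool_rot: [0.648, 0.762, 0.001, 0.0]
ft_force: [0.5, 0.3, -4.0]
grip_width: 0.0528
```

```bash
python3 -c "
from h import *
st();plan(.5362,.022,.16,99.3,1)"
```

```text
t14.63 p [536.28  21.86 163.4 ] yaw 99.29 tilt [0.0011 0.0005] F [ 0.53  0.26 -4.03] T [ 0.069 -0.007  0.031] w 52.78 q [ 0.04  0.36 -0.04  1.17  0.    1.45]
row x1: [-0.0002  0.0003 -0.0068] [-0.0009  0.0022  0.0003]
```

>>> move_arm(
  moves=[
    [[0, 0, -0.003, 0, 0, 0, 1], [0, 0, -0.003, 0, 0, 0, 1]],
  ],
)

```text
clock: 14.8
eef_pos: [0.5363, 0.0219, 0.1601]
tool_rot: [0.647, 0.762, 0.001, 0.0]
ft_force: [-0.3, -0.1, -3.9]
grip_width: 0.0531
```

```bash
python3 -c "
from h import *
st();plan(.5362,.022,.16,99.3,1)"
```

```text
t14.80 p [536.32  21.89 160.09] yaw 99.29 tilt [0.0012 0.0005] F [-0.26 -0.14 -3.87] T [ 0.031  0.035 -0.075] w 53.12 q [ 0.04  0.36 -0.05  1.16  0.    1.45]
row x1: [-0.0002  0.0002 -0.0002] [-0.0009  0.0023  0.0002]
```

>>> move_arm(
  moves=[
    [[-0.0002, 0, -0.003, 0, 0.002, 0, 1], [0, 0, -0.003, 0, 0, 0, 1]],
  ],
)

```text
clock: 14.97
eef_pos: [0.5361, 0.0219, 0.1567]
tool_rot: [0.647, 0.762, 0.0, -0.0]
ft_force: [-0.2, 0.0, -4.9]
grip_width: 0.0535
```

```bash
python3 - <<'E'
from h import *
o=st();plan(.5362,.022,.16,99.3,1);s=camera("scene");pickle.dump(s,open("scene_q6.pkl","wb"));p=o["eef_pos"]
cv2.imwrite("pics/q6.png",np.hstack([overlay(s,o,216,158,42,50,Z=9),ovp(s,p,(0,0),p[2]-.0344,9.5,216,158,42,50,(-.6,-1.3),Z=9)]))
E
```

```text
t14.97 p [536.12  21.9  156.68] yaw 99.29 tilt [-0.0001  0.0005] F [-0.21  0.03 -4.89] T [ 0.028 -0.017 -0.022] w 53.51 q [ 0.04  0.36 -0.05  1.15  0.    1.45]
row x1: [0.0002 0.0002 0.0066] [-0.0009 -0.0003  0.0002]
```

View pics/q6.png

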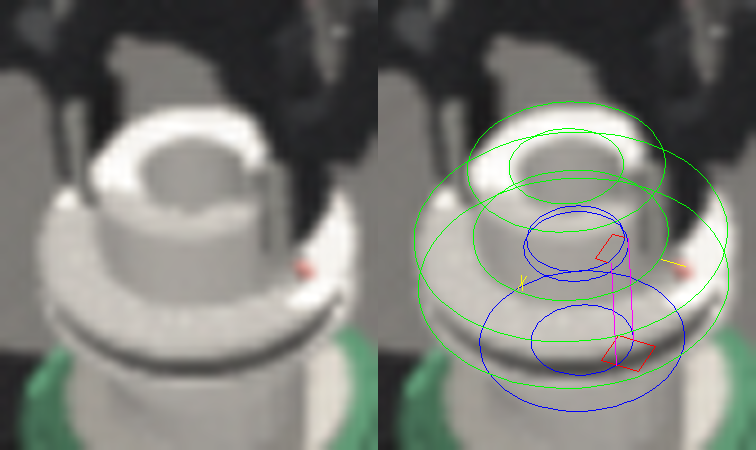

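Going freely. I carry on, feeling for the ball.

>>> move_arm(
  moves=[
    [[0, 0, -0.003, 0, 0, 0, 1], [0, 0, -0.003, 0, 0, 0, 1]],
  ],
)

```text
clock: 15.18
eef_pos: [0.5361, 0.0219, 0.1532]
tool_rot: [0.647, 0.762, 0.0, -0.0]
ft_force: [-1.1, 0.5, -3.1]
grip_width: 0.0533
```

```bash
python3 -c "
from h import *
st();plan(.5362,.022,.15,99.3,1)"
```

```text
t15.18 p [536.06  21.92 153.16] yaw 99.30 tilt [-0.0005  0.0005] F [-1.09  0.47 -3.12] T [ 0.035 -0.051 -0.001] w 53.34 q [ 0.04  0.37 -0.06  1.15  0.    1.45]
row x1: [ 0.0003  0.0002 -0.0063] [-0.0009 -0.0009  0.0001]
```

>>> move_arm(
  moves=[
    [[0, 0, -0.002, 0, 0, 0, 1], [0, 0, -0.002, 0, 0, 0, 1]],
  ],
)

```text
clock: 15.35
eef_pos: [0.5356, 0.022, 0.1513]
tool_rot: [0.647, 0.762, -0.0, -0.001]
ft_force: [-3.4, -0.5, 0.2]
grip_width: 0.0535
```

```bash
python3 -c "
from h import *
st();plan(.5362,.022,.15,99.3,1)"
```

```text
t15.35 p [535.57  21.97 151.27] yaw 99.30 tilt [-0.0013  0.0007] F [-3.37 -0.5   0.15] T [ 0.095  0.615 -0.062] w 53.52 q [ 0.04  0.37 -0.06  1.14  0.    1.45]
row x1: [ 0.0013  0.0001 -0.0025] [-0.0013 -0.0024  0.0001]
```

>>> move_arm(
  moves=[
    [[0.0006, 0, -0.003, 0, -0.002, 0, 1], [0, 0, -0.003, 0, 0, 0, 1]],
  ],
)

```text
clock: 15.52
eef_pos: [0.5351, 0.0221, 0.1498]
tool_rot: [0.647, 0.762, 0.0, -0.001]
ft_force: [-3.3, 0.9, 5.6]
grip_width: 0.0531
```

```bash
python3 -c "
from h import *
st();plan(.5362,.022,.147,99.3,1)"
```

```text
t15.52 p [535.11  22.14 149.77] yaw 99.30 tilt [-0.0006  0.0011] F [-3.33  0.91  5.64] T [0.075 1.059 0.025] w 53.11 q [ 0.04  0.37 -0.07  1.14  0.    1.45]
row x1: [ 0.0022 -0.0003 -0.0055] [-0.0022 -0.0011 -0.0001]
```

>>> move_arm(
  moves=[
    [[0.001, 0, -0.004, -0.001, 0, 0, 1], [0.0005, 0, -0.004, 0, 0, 0, 1]],
  ],
)

```text
clock: 15.68
eef_pos: [0.5347, 0.0225, 0.1473]
tool_rot: [0.647, 0.762, 0.0, -0.001]
ft_force: [-2.7, 1.2, 4.3]
grip_width: 0.0532
```

```bash
python3 -c "
from h import *
st();plan(.5362,.022,.147,99.3,1)"
```

```text
t15.68 p [534.7   22.53 147.25] yaw 99.32 tilt [-0.0014  0.0015] F [-2.66  1.23  4.27] T [ 0.134  1.031 -0.044] w 53.25 q [ 0.04  0.37 -0.07  1.13  0.    1.45]
row x1: [ 0.003  -0.0011 -0.0005] [-0.0029 -0.0026 -0.0006]
```

>>> move_arm(
  moves=[
    [[0.001, -0.0005, -0.004, -0.003, -0.003, 0, 1], [0.0005, 0, -0.004, 0, 0, 0, 1]],
  ],
)

```text
clock: 15.85
eef_pos: [0.5346, 0.0227, 0.1436]
tool_rot: [0.647, 0.762, 0.0, -0.0]
ft_force: [-2.8, -0.0, 1.4]
grip_width: 0.0529
```

```bash
python3 -c "
from h import *
st();plan(.5362,.022,.147,99.3,1)"
```

```text
t15.85 p [534.6   22.69 143.61] yaw 99.33 tilt [-0.0006  0.0008] F [-2.85 -0.03  1.45] T [ 0.139  0.954 -0.076] w 52.88 q [ 0.04  0.37 -0.08  1.12  0.    1.45]
row x1: [ 0.0032 -0.0014  0.0068] [-0.0015 -0.0011 -0.0011]
```

>>> move_arm(
  moves=[
    [[0.001, -0.0005, -0.004, 0, 0, 0, 1], [0.0005, 0, -0.004, 0, 0, 0, 1]],
  ],
)

```text
clock: 16.02
eef_pos: [0.5346, 0.0227, 0.1392]
tool_rot: [0.647, 0.762, -0.0, -0.001]
ft_force: [-3.8, 0.5, 3.6]
grip_width: 0.0534
```

```bash
python3 -c "
from h import *
st();plan(.5362,.022,.147,99.3,1)"
```

```text
t16.02 p [534.64  22.68 139.16] yaw 99.35 tilt [-0.0018  0.0012] F [-3.83  0.55  3.56] T [0.107 1.036 0.06 ] w 53.37 q [ 0.04  0.38 -0.08  1.11  0.    1.45]
row x1: [ 0.0031 -0.0014  0.0157] [-0.0023 -0.0034 -0.0017]
```

>>> move_arm(
  moves=[
    [[0.0005, 0, -0.0025, -0.002, -0.003, 0, 1], [0, 0, -0.0025, 0, 0, 0, 1]],
  ],
)

```text
clock: 16.18
eef_pos: [0.5346, 0.0227, 0.1359]
tool_rot: [0.647, 0.762, -0.0, -0.0]
ft_force: [-3.2, 0.8, 2.3]
grip_width: 0.0533
```

```bash
python3 -c "
from h import *
st()"
```

```text
t16.18 p [534.63  22.74 135.87] yaw 99.35 tilt [-0.001   0.0002] F [-3.2   0.83  2.28] T [ 0.189  0.984 -0.039] w 53.29 q [ 0.04  0.38 -0.09  1.1   0.    1.45]
```

>>> move_arm(
  moves=[
    [[0.0003, 0, -0.002, 0, 0, 0, 1], [0, 0, -0.002, 0, 0, 0, 1]],
  ],
)

```text
clock: 16.35
eef_pos: [0.5347, 0.0228, 0.1343]
tool_rot: [0.647, 0.762, -0.0, -0.001]
ft_force: [-8.3, 1.5, 15.3]
grip_width: 0.0531
```

```bash
python3 -c "
from h import *
st()"
```

```text
t16.35 p [534.67  22.85 134.31] yaw 99.36 tilt [-0.0011  0.0004] F [-8.33  1.51 15.35] T [ 0.173  2.172 -0.049] w 53.11 q [ 0.04  0.38 -0.09  1.1   0.    1.45]
```

>>> move_arm(
  moves=[
    [[0, 0, 0, 0, 0, 0, 1]],
  ],
)

```text
clock: 16.43
eef_pos: [0.5346, 0.0229, 0.1344]
tool_rot: [0.647, 0.762, -0.0, -0.001]
ft_force: [-2.9, 1.1, -1.4]
grip_width: 0.053
```

```bash
python3 - <<'E'
from h import *
o=st();s=camera("scene");p=o["eef_pos"]
cv2.imwrite("pics/q7.png",np.hstack([overlay(s,o,216,168,42,50,Z=9),ovp(s,p,(0,0),.1,9.5,216,168,42,50,(-.6,-1.3),Z=9)]))
E
```

```text
t16.43 p [534.59  22.85 134.45] yaw 99.36 tilt [-0.0012  0.0003] F [-2.85  1.13 -1.43] T [ 0.143  0.892 -0.031] w 53.03 q [ 0.04  0.38 -0.09  1.1   0.    1.45]
```

View pics/q7.png

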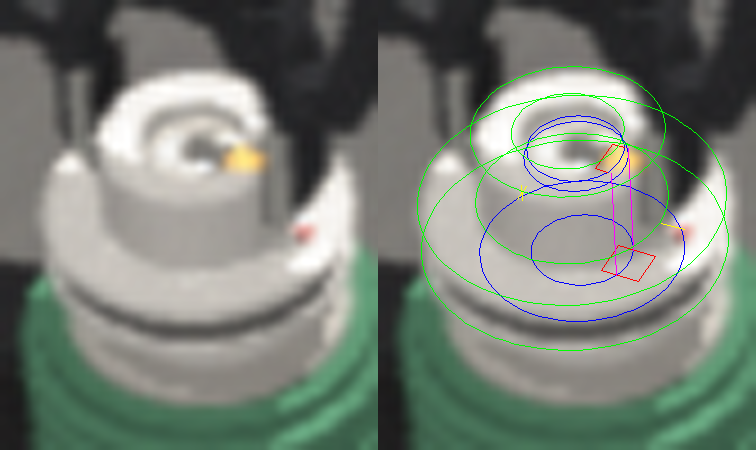

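>>> move_arm(
  moves=[
    [[0, 0, -0.002, 0, 0, 0, 1], [0, 0, 0, 0, 0, 0, 1], [0, 0, 0, 0, 0, 0, -0.35], [0, 0, 0, 0, 0, 0, -0.5], [0, 0, 0, 0, 0, 0, -0.7], [0, 0, 0, 0, 0, 0, -0.9], [0, 0, 0, 0, 0, 0, -1], [0, 0, 0, 0, 0, 0, -1]],
  ],
)

```text
clock: 17.15
eef_pos: [0.5414, 0.0217, 0.1352]
tool_rot: [0.647, 0.762, 0.003, 0.005]
ft_force: [0.4, 0.9, 0.7]
grip_width: 0.0852
```

```bash
python3 -c "
from h import *
st()"
```

```text
t17.15 p [541.38  21.73 135.22] yaw 99.30 tilt [ 0.0127 -0.0019] F [0.4  0.87 0.66] T [-0.038  0.038 -0.004] w 85.25 q [ 0.04  0.38 -0.09  1.09 -0.    1.45]
```

>>> move_arm(
  moves=[
    [[-0.004, 0, 0.005, 0, 0, 0, -1], [-0.004, 0, 0.015, 0, 0, 0, -1], [0, 0, 0.03, 0, 0, 0, -1], [0, 0, 0.05, 0, 0, 0, -1], [0, 0, 0.06, 0, 0, 0, -1], [0, 0.06, 0.04, 0, 0, 0, -1], [0, 0.08, 0, 0, 0, 0, -1], [0, 0.08, 0, 0, 0, 0, -1]],
  ],
)

```text
clock: 17.82
eef_pos: [0.5351, 0.1272, 0.243]
tool_rot: [0.653, 0.757, 0.003, 0.006]
ft_force: [0.1, -1.6, -0.8]
grip_width: 0.0855
```

>>> move_arm(
  moves=[
    [[-0.03, 0.08, 0, 0, 0, 0, -1], [-0.03, 0.06, 0, 0, 0, 0, -1], [0, 0, 0, 0, 0, 0, -1], [0, 0, 0, 0, 0, 0, -1]],
  ],
)

```text
clock: 18.15
eef_pos: [0.5048, 0.2065, 0.2479]
tool_rot: [0.65, 0.76, 0.008, 0.007]
ft_force: [0.5, -0.1, 0.1]
grip_width: 0.0854
```

```bash
python3 - <<'E'
from h import *
o=st();t,s=snap("f1");p=[.5381,.0215]
cv2.imwrite("pics/f1.png",np.hstack([overlay(t,o,238,176,42,50,Z=9),overlay(s,o,216,168,42,50,Z=9)]))
cv2.imwrite("pics/f1m.png",np.hstack([ovp(t,p,(0,0),.1,9.5,238,176,42,50,(0,0),Z=9),ovp(s,p,(0,0),.1,9.5,216,168,42,50,(-.6,-1.3),Z=9)]))
for nm,s in(("scene",s),("top",t)):
    P=cloud(s).reshape(-1,3);r=np.hypot(P[:,0]-p[0],P[:,1]-p[1])
    for k,r1,r2,z in(("rim",.032,.042,.118),("boss",.019,.026,.144)):
        q=P[(r>r1)&(r<r2)&(abs(P[:,2]-z)<.01)]
        A=np.c_[q[:,0]-p[0],q[:,1]-p[1],np.ones(len(q))];f=np.linalg.lstsq(A,q[:,2],rcond=None)[0]
        print(nm,k,len(q),f.round(4),np.median(q[:,2]).round(4),"want",z)
E
```

```text
t18.15 p [504.79 206.5  247.95] yaw 98.92 tilt [0.0211 0.0022] F [ 0.51 -0.09  0.09] T [ 0.026 -0.005  0.032] w 85.38 q [ 0.39  0.31  0.12  1.35 -0.01  1.81]
scene rim 216 [-0.0664  0.0378  0.1207] 0.121 want 0.118
scene boss 132 [-0.0841  0.0414  0.1456] 0.1463 want 0.144
top rim 412 [-0.0109 -0.0065  0.1191] 0.1191 want 0.118
top boss 184 [-0.0155  0.0043  0.1452] 0.1451 want 0.144
```

View pics/f1.png

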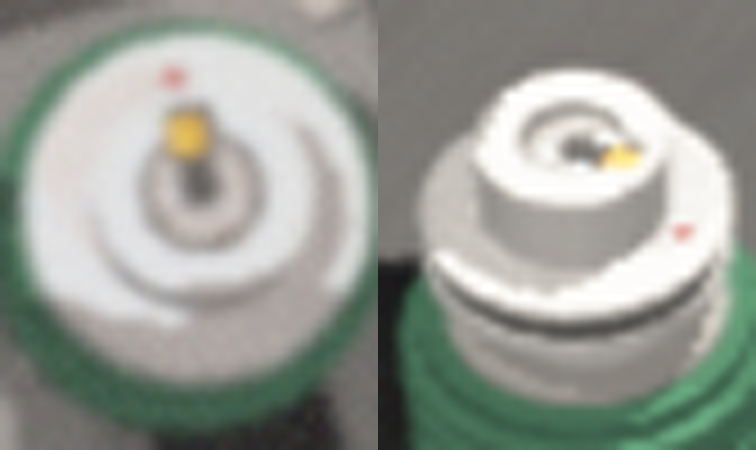

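View pics/f1m.png

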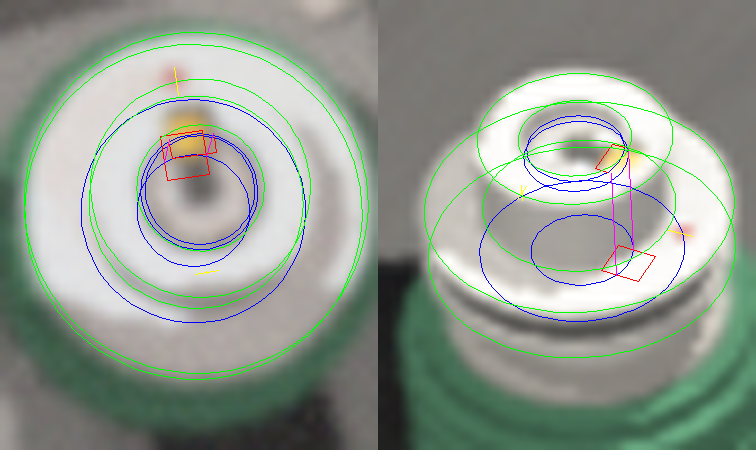

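```bash
python3 - <<'E'
from h import *
Z=[]
for i in range(4):
    t=camera("top");P=cloud(t).reshape(-1,3);x,y=.5381,.0215;r=np.hypot(P[:,0]-x,P[:,1]-y)
    f=lambda a,b,lo,hi,e=True:np.median(P[(r>a)&(r<b)&(P[:,2]>lo)&(P[:,2]<hi)&(e),2])
    back=(P[:,0]<x-.002)
    tab=np.median(P[(r>.12)&(r<.2)&(abs(P[:,2])<.01),2])
    print("boss %.4f rim %.4f shaft %.4f table %.4f"%(f(.019,.026,.135,.155),f(.032,.042,.11,.127),f(.004,.012,.13,.15,back),tab))
    # rim by quadrant
    print([round(float(np.median(P[(r>.032)&(r<.042)&(abs(P[:,2]-.118)<.01)&(abs(np.angle(np.exp(1j*(np.arctan2(P[:,1]-y,P[:,0]-x)-q))))<.6),2])),4) for q in(0,1.57,3.14,-1.57)])
E
```

```text
boss 0.1453 rim 0.1191 shaft 0.1409 table 0.0007
[0.1187, 0.1192, 0.119, 0.1191]
boss 0.1450 rim 0.1192 shaft 0.1401 table 0.0007
[0.1191, 0.1191, 0.1193, 0.1195]
boss 0.1453 rim 0.1193 shaft 0.1410 table 0.0007
[0.1192, 0.119, 0.1195, 0.1191]
boss 0.1451 rim 0.1190 shaft 0.1408 table 0.0007
[0.1187, 0.1194, 0.1195, 0.1191]
```

```bash
python3 -c "
from workcell import *
print(job_done())"
```

```text
the job is handed in; nothing more can be done
None
```

The key is home in the shaft slot and the pulley sits over it on the collar. Both are let go of, and I handed the job in at about 18.5 s. `job_done()` gives no verdict, so these results are my own checks.

**Key:** I gripped it in the red stand, lowered it into the slot with no contact force beyond sensor noise (about 1 N), and let it drop the last few mm into the pocket. The pictures and depth then showed its top level with the shaft end.

**Pulley:** I took the aluminium one with the red dot, turned it about 49° and lowered it over shaft and key. It met the sprung ball at about 10 N, and I pushed gently until it bottomed at about 20 N. Its underside was then at 99.9 mm by the arm's own reading, against 100 mm for the collar.

**Last checks, after release:**
- **Height:** the boss stands about 4.4 mm above the shaft end; 4 mm is expected when seated.
- **Level:** the four quadrants of the rim agree within about 1 mm.
- **Line-up:** the red dot, keyway and key line up in the top view.
- **Robot and bystanders:** the arm was clear of everything. I never touched the oil bottle, disc or wrench, though I did not re-measure their positions at the end.

**Disagreements:**
- The scene camera reads heights 2–3 mm too high.
- A plane fit from that camera suggested a tilt of about 0.08 rad, over the 0.05 limit. I put this down to side surfaces caught in the fit; the top camera's fit gave about 0.013 rad.
- The two cameras disagree by 4–5 mm in places, so I lined things up by direct comparison in the pictures and by feel.
- The arm sprang about 7 mm sideways when the fingers opened, with no sign of it touching the pulley.

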